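# Fetch the whetstone from behind the condiments and put them back

## Task

Get the whetstone ready for sharpening: it lies at the back of the organiser behind the pepper mill, the spice jar and the salt shaker, so first stand all three upright on the chopping board, then lift the stone out and seat it level between the end stops of the black stone holder, centred and red face still up. Then put the mill, the jar and the shaker back in the organiser, each upright on the very cork spot it came from; knock nothing over and leave the mug and the garlic alone.

Things in the scene. Friction and masses are not known exactly. Their poses are not given: they have to be found in the camera images.
- pepper_mill: Dark brown wooden pepper mill with a small steel knob on top, 58 mm across, 150 mm tall. Origin: centre of its underside, z up. Grip the round head (does not turn): 50 mm across, 109 to 139 mm above the underside. Being much taller than its neighbours, it is in a gripper's way to them while it stands beside them.
- spice_jar: Glass spice jar with a red cap and a green label (the one in the organiser, not those by the wall), 45 mm across, 106 mm tall. Origin: centre of its underside, z up. The cap is 45 mm across from 85 to 106 mm above the underside.
- salt_shaker: Small grey salt shaker, 44 mm across, 90 mm tall, narrowing to 34 mm above about 70 mm. Origin: centre of its underside, z up.
- whetstone: Two-grit sharpening stone, a flat block 60 (x) x 180 (y) x 30 (z) mm, dark grey below and brick red on top, 0.55 kg. Origin: centre of its underside; y along its length, z up. Grip it in the middle across its 60 mm width.
- organiser: Wooden organiser 190 (x) x 240 (y) mm, fixed; origin: centre of underside, front to -x. Floor 12 mm high. Three pale cork spots of 59 mm at x -55 mm, y -64, 0, 64 mm hold mill, jar and shaker in any order; front lip 18 mm high. The whetstone lies along y at about x 14 mm, some 10 mm behind them. Cheeks 36 mm high at y -115, 115 mm from x -10 mm back; back wall 75 mm high, inner face at x 85 mm.
- stone_holder: Narrow black holder for the stone, fixed, 52 (x) x 224 (y) mm: rubber pad, its top 16 mm above the worktop, and at each end a stop 26 mm high, 14 mm thick, 196 mm apart inside (the stone is 180 mm long). The stone lies along its y and overhangs 4 mm at each side. Origin: centre of its underside, z up. The stone may lie either way round.
- chopping_board: Dark wooden chopping board, 190 (x) x 300 (y) x 18 (z) mm, with a groove round its top, fixed to the worktop, empty at the start. Origin: centre of its underside, z up.
- mug_white: Plain white mug, 79 x 114 x 89 mm with its handle, a bystander to be left alone. Origin: on its underside.
- garlic: Bulb of garlic, 56 mm across, 56 mm tall, a bystander to be left alone. Origin: centre of its underside.
Things that resemble listed ones, but are neither listed nor needed, are in the scene too. Of the things that look like the whetstone, the smaller one is meant.

How it is judged:
By the outcome, as a careful person would: the job done as asked, in the order asked, and still so for the second after the job is handed in, with the robot touching nothing.
It also fails if it takes over 147 s, if anything falls off the work surface, if the arm or the gripper's body presses on something with over 40 N, if the wrist force passes 120 N, or if a joint passes its speed limit or range.

## Robot

A 6-joint arm with a two-finger parallel gripper is mounted at the origin on a cart in front of the work surface, level with it; the furniture and walls round the work are solid. World frame = base frame: x ahead of the robot, y to its left, z up, the work surface at z = 0. Lengths are in m, angles in rad, forces in N, time in s.
With the tool pointing down it reaches from about 0.3 to 0.875 m from the base axis. Payload 6.4 kg.
Tool frame: the origin (TCP) lies on the front face of the gripper's body, between the roots of the fingers; the fingertips stand 73 mm ahead of it and the grasp point (between the pads) lies ctrl.pinch_z ahead of it (ctrl.pinch_z is the distance from the TCP to the grasp point, in m); z points along the fingers, x is the direction in which the jaws open and shut, and the axes are right-handed (so a half turn about z gives the same grasp; the last joint's range is limited). The gripper opens to 85 mm and grips with 20 to 120 N. Pads are 22 mm wide; open, the fingers measure 114 mm over their backs; the gripper's body (76 mm by 85 mm) begins 54 mm behind the grasp point. The pads swing forward as they close: fully open they stand 13 mm farther back than shut.
Start: joints at [-1.421, 0.181, 1.607, -0, 1.354, -0.206], TCP at [0.2, -0.539, 0.304] pointing down, gripper open.
Joint ranges: [-2.99, 2.99], [-0.89, 2.07], [0.3, 2.58], [-1.14, 4.28], [0, 2.63], [-3.12, 3.12]. Speed limits (rad/s): [2.57, 2.57, 3.01, 3.14, 3.14, 3.14].

## Interface

Orientations are given as a unit quaternion [w, x, y, z].
In Python, from bench import ctrl gives the robot as it stands.
- The arm moves only by the tool move_arm, never from a script. Its argument "rows" is text: rows parted by semicolons, each of 7 numbers parted by spaces: the shift along the tool's x, y, z in cm, then the turn, a rotation vector about the tool's x, y, z in degrees, then the opening, from 0 (shut) to 1 (fully open). In form: x y z rx ry rz grip; .... A call has 1 to 20 rows; each row shifts and turns the commanded pose from where the row before left it, along the tool's axes as they then stand; what a row does not reach is not made up. A row lasts 1/10 s, in which the tool goes at most 50 mm and 8.59 degrees, less where a joint would pass 70% of its speed; a pose out of reach is approached as far as the arm can. A call with a gripper value outside its range is refused whole. The fingers move at their own pace and stop on an object; the grip force is fixed at half the most. Time passes only in rows, so rows that do not move let the fingers close. It gives the time, the measured TCP pose, the force and the opening at its end, in the units of the state.
- ctrl.get_obs(): the state, without advancing time (a new reading comes with each control period).
- ctrl.camera(name): name is "scene" or "top"; returns a dict with "color" (420x560x3 uint8, blue, green, red), "fx", "fy", "cx", "cy" (pixels), "rvec" (rotation vector, rad) and "tvec" (3), from world to camera coordinates, as OpenCV has them. Camera axes: x right, y down, z forward; pixel columns grow to the right and rows downward; lengths in m; the calibration is good to about 2 mm. A picture is of the moment at which its call begins. There is no depth.
- ctrl.hand_in(): hands the job in, once; it reports no verdict.
Trained networks look in the newest picture that a camera, given by its name, has taken for a name from the list of things; names that differ only in an ending like _2 or _b are one class to them, and where a whole thing is asked for, a point or a joint stands for the part that bears it (a point fixed in the world has none). Each returns a list of dicts, best first, with "confidence" (0 to 1); they miss things now and then, are a little off and sometimes report something else, mostly with a low value. They report only what shows in the picture. A call takes as long as a camera call. They do not tell look-alikes from the thing itself.
- ctrl.look_for(camera, query): "bbox" ([left, top, right, bottom] in pixels, round what is visible of it).
- ctrl.trace(camera, query): "region" (420x560 bool, what is visible of it) and "bbox" ([left, top, right, bottom] in pixels, round what is visible of it).
The state is a dict: "time_s": time; "q": joint angles; "dq": joint speeds; "joint_efforts": joint torques, N m; "eef_pos": TCP position; "eef_rot": TCP orientation; "wrist_force": force on the tool from outside, world axes, zero at the start; "torque": the same for the moment, N m; "opening": opening from 0.0 (shut) to 1.0 (fully open).
Only numpy, scipy, OpenCV 4.12 (cv2) and the standard library are available. Lean on these libraries where they do the work, as an engineer would, in place of code of your own. Each camera call takes 0.05 s, during which the arm holds its last target.

## Working session

There is one attempt and no reset: what is moved stays moved. The work goes in short steps, Python scripts to look and compute and a tool call to move; the robot and the scene stay as the last step left them, time stands still between calls to the robot, and variables do not carry over. Pictures are saved under pics/ and viewed, and the job is handed in when it is done.

Besides the shell and the picture viewer there is one more tool, called by a JSON object that holds its "name" and its "arguments". move_arm: Moves the arm, as the interface text tells. Its arguments: {"type":"object","properties":{"rows":{"type":"string"}},"required":["rows"]}

```bash
mkdir -p pics; ls; python3 - <<'E'
from bench import ctrl
import cv2
print(ctrl.get_obs()); print(ctrl.pinch_z)
for n in ("scene","top"):
    c=ctrl.camera(n); cv2.imwrite(f"pics/{n}0.png",c["color"]); print(n,c["fx"],c["fy"],c["cx"],c["cy"],c["rvec"],c["tvec"])
E
```

```text
pics
{'time_s': 0.0, 'q': array([-1.42131095e+00,  1.81565894e-01,  1.60800970e+00, -1.28591134e-06,
        1.35381624e+00, -2.06309027e-01]), 'dq': array([ 3.95721377e-05, -6.00952137e-04,  1.41888348e-03, -5.64814692e-04,
       -2.19070899e-05,  1.27200919e-03]), 'joint_efforts': array([-1.53178931e-03, -4.44872761e+01, -3.51342380e+01, -4.48857463e-04,
        9.06704867e-03,  1.30667726e-05]), 'eef_pos': array([ 0.2002381 , -0.53854641,  0.30296925]), 'eef_rot': array([-6.53489011e-04,  8.21076821e-01, -5.70816998e-01, -6.18235410e-04]), 'wrist_force': array([1.20337823, 0.5041177 , 0.19511219]), 'torque': array([ 0.03161543,  0.00490248, -0.01974751]), 'opening': 0.9986302851858293}
0.0539
scene 460.40952330038414 460.40952330038414 271.58948214773454 210.82795837380343 [ 2.34677737  0.2557768  -0.12471835] [-0.58045276 -0.15373641  1.70729349]
top 406.4437921032835 406.4437921032835 275.879404498368 208.80063954540208 [ 2.16589511 -2.1580198   0.15966994] [-0.1206478   0.63465338  1.36061009]
```

View pics/scene0.png

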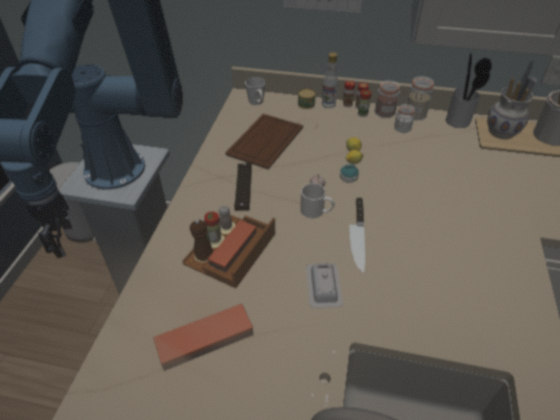

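View pics/top0.png

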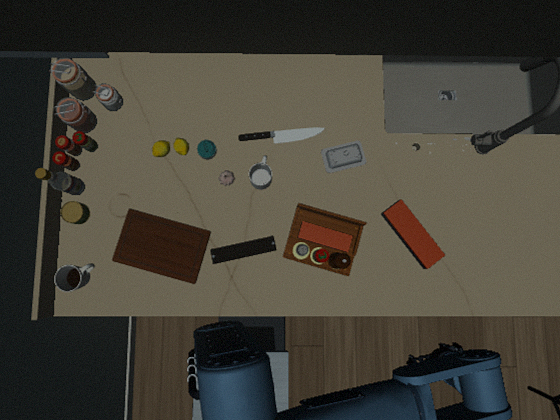

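```bash
cat > h.py <<'E'
import numpy as np, cv2
from bench import ctrl
from scipy.spatial.transform import Rotation as R
def cam(n,save=None):
    c=ctrl.camera(n)
    if save: cv2.imwrite("pics/"+save,c["color"])
    return c
def K(c): return np.array([[c["fx"],0,c["cx"]],[0,c["fy"],c["cy"]],[0,0,1.]])
def proj(c,P):
    return cv2.projectPoints(np.atleast_2d(np.array(P,float)),np.array(c["rvec"]),np.array(c["tvec"]),K(c),None)[0][:,0]
def onz(c,uv,z):
    Rm=cv2.Rodrigues(np.array(c["rvec"]))[0]; t=np.array(c["tvec"]); o=-Rm.T@t
    uv=np.atleast_2d(uv); d=np.c_[(uv[:,0]-c["cx"])/c["fx"],(uv[:,1]-c["cy"])/c["fy"],np.ones(len(uv))]@Rm
    return o+d*((z-o[2])/d[:,2])[:,None]
def tri(c1,u1,c2,u2):
    P=[K(c)@np.c_[cv2.Rodrigues(np.array(c["rvec"]))[0],c["tvec"]] for c in (c1,c2)]
    X=cv2.triangulatePoints(P[0],P[1],np.array(u1,float).reshape(2,1),np.array(u2,float).reshape(2,1))
    return (X[:3]/X[3]).ravel()
def crop(c,x0,y0,x1,y1,s,name,lines=[]):
    im=cv2.resize(c["color"][y0:y1,x0:x1],None,fx=s,fy=s,interpolation=cv2.INTER_CUBIC)
    for P,col in lines:
        q=((proj(c,P)-[x0,y0]+.5)*s).astype(int); cv2.polylines(im,[q.reshape(-1,1,2)],False,col,1)
    cv2.imwrite("pics/"+name,im)
E
python3 - <<'E'
from h import *
cs=cam("scene"); ct=cam("top")
for c in (cs,ct):
    Rm=cv2.Rodrigues(np.array(c["rvec"]))[0]; print("campos",-Rm.T@np.array(c["tvec"]))
for q in ["pepper_mill","spice_jar","salt_shaker","whetstone","organiser","stone_holder","chopping_board","mug_white","garlic"]:
    for n,c in (("scene",cs),("top",ct)):
        for d in ctrl.trace(n,q)[:4]:
            r=d["region"].astype(np.uint8); m=cv2.moments(r,True)
            if m["m00"]==0: continue
            u=[m["m10"]/m["m00"],m["m01"]/m["m00"]]
            print(q,n,round(d["confidence"],2),[int(v) for v in d["bbox"]],np.round(u,1),"z0:",np.round(onz(c,u,0)[0],3))
crop(cs,170,190,290,290,6,"sc_org.png"); crop(ct,275,195,375,285,8,"tp_org.png")
E
```

```text
campos [ 0.87137614 -1.15062618  1.09186738]
campos [ 0.45274103 -0.09462099  1.43341308]
pepper_mill scene 0.75 [192, 215, 214, 262] [200.3 239.5] z0: [ 0.424 -0.263  0.   ]
pepper_mill top 0.84 [326, 253, 350, 269] [338.2 259.9] z0: [ 0.461 -0.338  0.   ]
spice_jar scene 0.6 [201, 212, 225, 247] [212.6 226.8] z0: [ 0.445 -0.203  0.   ]
spice_jar top 0.46 [311, 248, 327, 262] [320.3 255.1] z0: [ 0.477 -0.275  0.   ]
salt_shaker scene 0.68 [181, 215, 274, 284] [236.8 253.8] z0: [ 0.553 -0.295  0.   ]
whetstone scene 0.94 [207, 218, 255, 271] [231.6 245.6] z0: [ 0.528 -0.267  0.   ]
whetstone scene 0.85 [152, 304, 252, 367] [202.7 336. ] z0: [ 0.541 -0.585  0.   ]
whetstone top 0.93 [382, 201, 442, 269] [412.  233.7] z0: [ 0.554 -0.603  0.   ]
whetstone top 0.92 [295, 216, 351, 249] [324.4 236.2] z0: [ 0.544 -0.291  0.   ]
organiser scene 0.77 [180, 217, 277, 285] [236.8 253.5] z0: [ 0.552 -0.294  0.   ]
organiser scene 0.3 [208, 220, 255, 269] [231.8 245.8] z0: [ 0.529 -0.267  0.   ]
organiser top 0.57 [283, 200, 365, 272] [321.  235.1] z0: [ 0.548 -0.279  0.   ]
stone_holder scene 0.8 [235, 162, 250, 210] [243.  186.9] z0: [0.49  0.005 0.   ]
stone_holder top 0.62 [212, 235, 279, 262] [242.8 249.2] z0: [ 0.497 -0.003  0.   ]
chopping_board scene 0.57 [228, 114, 300, 169] [264.5 140.5] z0: [0.502 0.286 0.   ]
chopping_board top 0.58 [112, 209, 208, 286] [160.9 245.8] z0: [0.508 0.283 0.   ]
mug_white scene 0.91 [297, 182, 332, 214] [313.8 200.1] z0: [ 0.746 -0.011  0.   ]
mug_white scene 0.52 [208, 221, 255, 269] [231.9 245.4] z0: [ 0.528 -0.266  0.   ]
mug_white top 0.93 [248, 155, 274, 189] [260.2 174.4] z0: [ 0.765 -0.062  0.   ]
garlic scene 0.59 [309, 173, 327, 185] [317.6 179.8] z0: [0.742 0.096 0.   ]
garlic top 0.67 [218, 172, 235, 187] [225.7 177.2] z0: [0.754 0.061 0.   ]
```

View pics/sc_org.png

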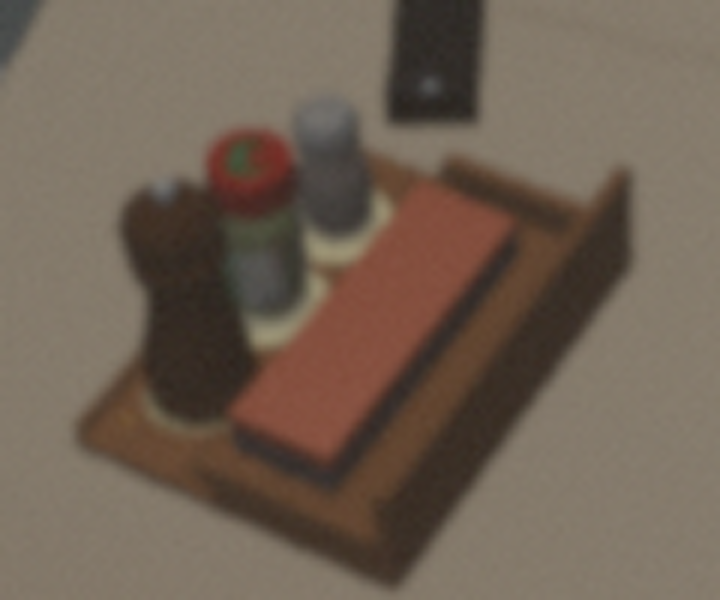

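View pics/tp_org.png

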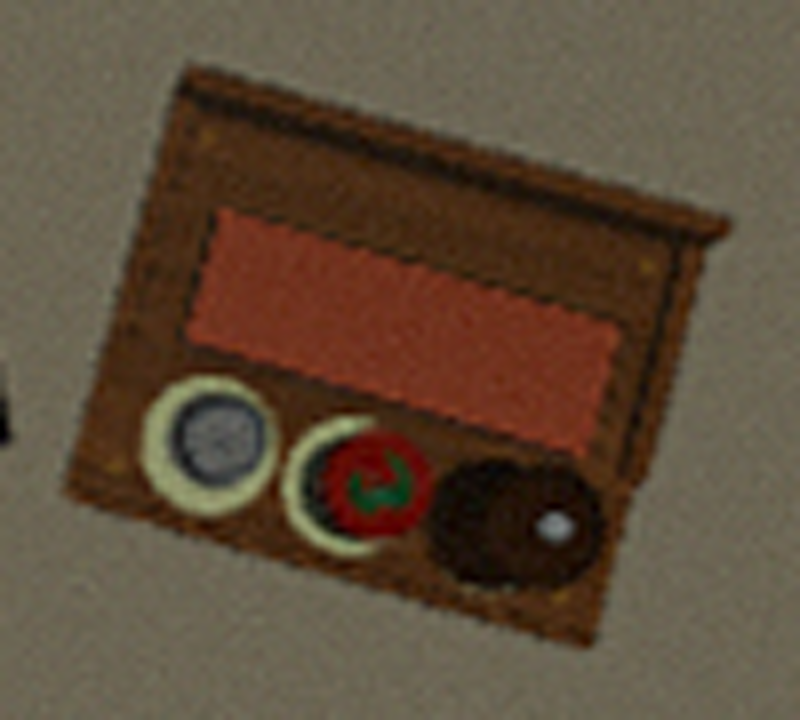

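```bash
cat > fit1.py <<'E'
from h import *
from scipy.optimize import least_squares
cs=cam("scene"); ct=cam("top")
T=lambda u,v:((u+.5)/8-.5+275,(v+.5)/8-.5+195)
S=lambda u,v:((u+.5)/6-.5+170,(v+.5)/6-.5+190)
def fit(obs,x0):
    def f(p,full=False):
        c,s=np.cos(p[2]),np.sin(p[2]); r=[]
        for cm,uv,P in obs:
            W=[p[0]+c*P[0]-s*P[1],p[1]+s*P[0]+c*P[1],P[2]]
            r+=list(proj(cm,W)[0]-uv)
        return np.array(r)
    r=least_squares(f,x0,loss="soft_l1"); print(np.round(r.x,4),np.round(f(r.x).reshape(-1,2),1).tolist()); return r.x
if __name__=="__main__":
    hx,hy=.095,.12
    obs=[(ct,T(65,495),(-hx,hy,.015)),(ct,T(592,645),(-hx,-hy,.015)),(ct,T(735,225),(hx,-hy,.075)),(ct,T(190,65),(hx,hy,.075)),
     (cs,S(80,437),(-hx,-hy,.0)),(cs,S(395,588),(hx,-hy,0)),(cs,S(630,168),(hx,hy,.075)),(cs,S(630,265),(hx,hy,0))]
    p=fit(obs,[.5,-.28,-.27])
    # heights by triangulation: stone corners (top face) : back +y, back -y, front -y, front+y
    tt=[T(220,208),T(617,325),T(582,457),T(190,335)]; ss=[S(515,215),S(325,460),S(232,410),S(425,180)]
    X=np.array([tri(ct,a,cs,b) for a,b in zip(tt,ss)]); print("stone corners",np.round(X,4).tolist())
    print("mean",X.mean(0), "len",np.linalg.norm(X[0]-X[1]),np.linalg.norm(X[2]-X[3]),np.linalg.norm(X[0]-X[3]))
    zs=.042; cn=[(.03,.09,zs),(.03,-.09,zs),(-.03,-.09,zs),(-.03,.09,zs)]
    st=fit([(ct,a,P) for a,P in zip(tt,cn)]+[(cs,a,P) for a,P in zip(ss,cn)],[.53,-.28,-.27])
    print("knob",tri(ct,T(555,525),cs,S(165,187)))
    print("cap top",tri(ct,T(379,485),cs,S(252,155)))
    print("shaker top",tri(ct,T(222,440),cs,S(328,115)))
    c,s=np.cos(p[2]),np.sin(p[2]); M=np.array([[c,-s],[s,c]])
    for y in(-.064,0,.064): print("spot",y,p[:2]+M@[-.055,y])
    print("stone in org",M.T@(st[:2]-p[:2]))
    np.save("org.npy",p)
    def L(pts): return [np.r_[p[:2]+M@q[:2],q[2]] for q in np.array(pts)]
    th=np.linspace(0,2*np.pi,40)
    ln=[(L([(-hx,-hy,0),(hx,-hy,0),(hx,hy,0),(-hx,hy,0),(-hx,-hy,0)]),(255,255,0)),(L([(hx,-hy,0),(hx,-hy,.075),(hx,hy,.075),(hx,hy,0)]),(0,255,255))]
    for y in(-.064,0,.064): ln.append((L([(-.055+.0295*np.cos(a),y+.0295*np.sin(a),.012) for a in th]),(255,0,255)))
    for (y,r,h) in ((-.064,.025,.012+.139),(0,.0225,.118),(.064,.017,.102)): ln.append((L([(-.055+r*np.cos(a),y+r*np.sin(a),h) for a in th]),(0,255,0)))
    cc,s2=np.cos(st[2]),np.sin(st[2]); ln.append(([np.array([st[0]+cc*q[0]-s2*q[1],st[1]+s2*q[0]+cc*q[1],q[2]]) for q in cn+cn[:1]],(255,0,0)))
    crop(cs,170,190,290,290,6,"sc_fit.png",ln); crop(ct,275,195,375,285,8,"tp_fit.png",ln)
    a=cv2.imread("pics/sc_fit.png")
    crop(ct,205,225,290,275,9,"tp_hold.png"); crop(cs,225,155,265,220,9,"sc_hold.png"); crop(ct,105,200,215,290,7,"tp_board.png"); crop(cs,220,105,310,175,8,"sc_board.png")
E
python3 fit1.py
```

```text
[ 0.5272 -0.2804 -0.28  ] [[-1.2, 0.9], [-0.3, 1.7], [-0.3, -0.1], [-0.7, 0.1], [-0.8, 2.0], [0.3, 1.5], [0.8, 0.3], [1.0, 0.4]]
stone corners [[0.5928, -0.2088, 0.0464], [0.5426, -0.38, 0.042], [0.4883, -0.3624, 0.0444], [0.5395, -0.1952, 0.0469]]
mean [ 0.54080097 -0.28658942  0.04490818] len 0.17842014458871194 0.17496825077385356 0.054998217156928035
[ 0.5408 -0.2854 -0.2881] [[-0.3, -0.1], [0.3, 0.3], [0.1, 0.6], [-1.4, 0.7], [1.2, 0.7], [1.1, 0.1], [-0.5, 0.6], [-0.1, -0.1]]
knob [ 0.45838738 -0.32906673  0.16102997]
cap top [ 0.47518644 -0.26529222  0.12211187]
shaker top [ 0.49354558 -0.20462849  0.09473708]
spot -0.064 [ 0.45662716 -0.3266869 ]
spot 0 [ 0.47431475 -0.26517959]
spot 0.064 [ 0.49200235 -0.20367228]
stone in org [ 0.01444157 -0.00104754]
```

View pics/sc_fit.png

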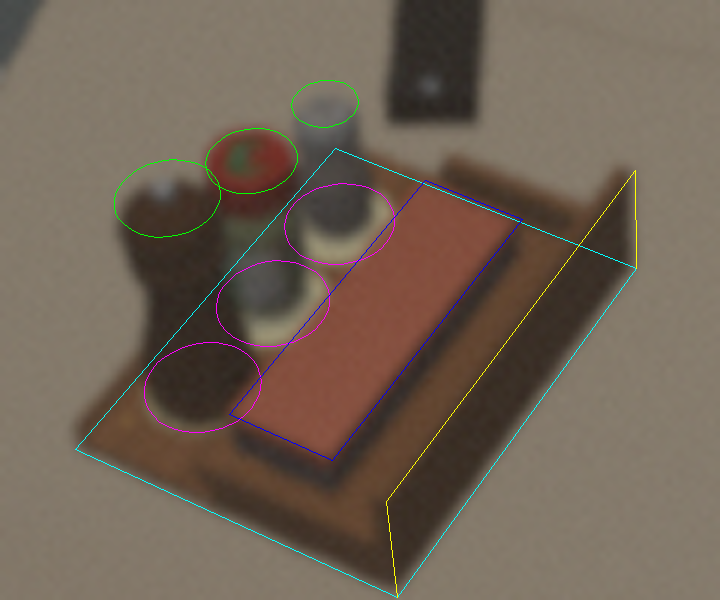

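View pics/tp_fit.png

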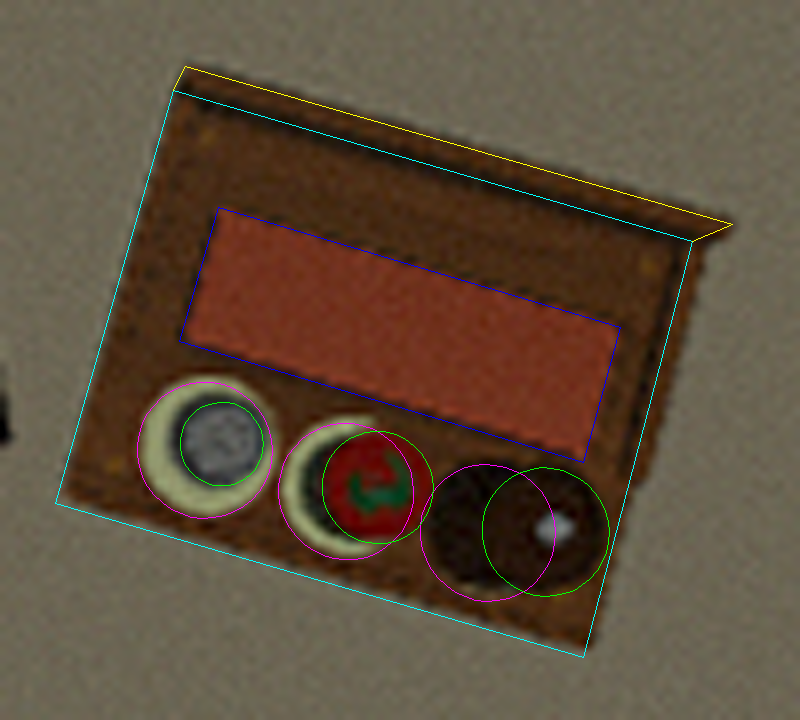

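View pics/tp_hold.png

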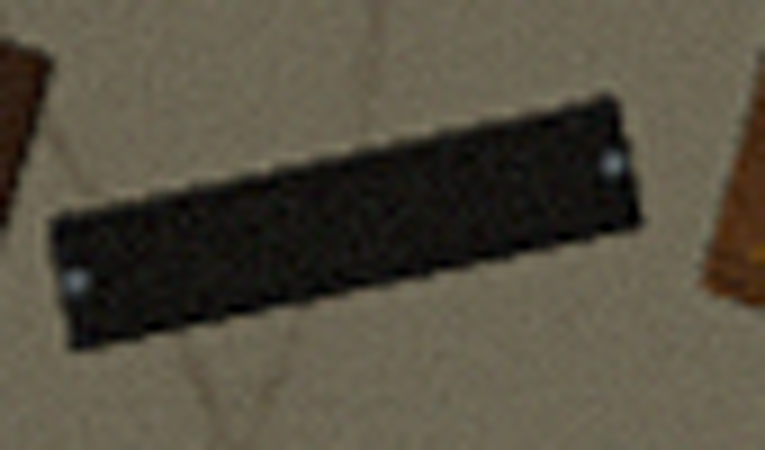

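View pics/sc_hold.png

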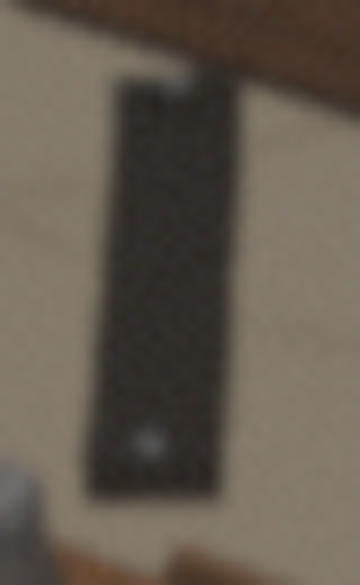

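View pics/tp_board.png

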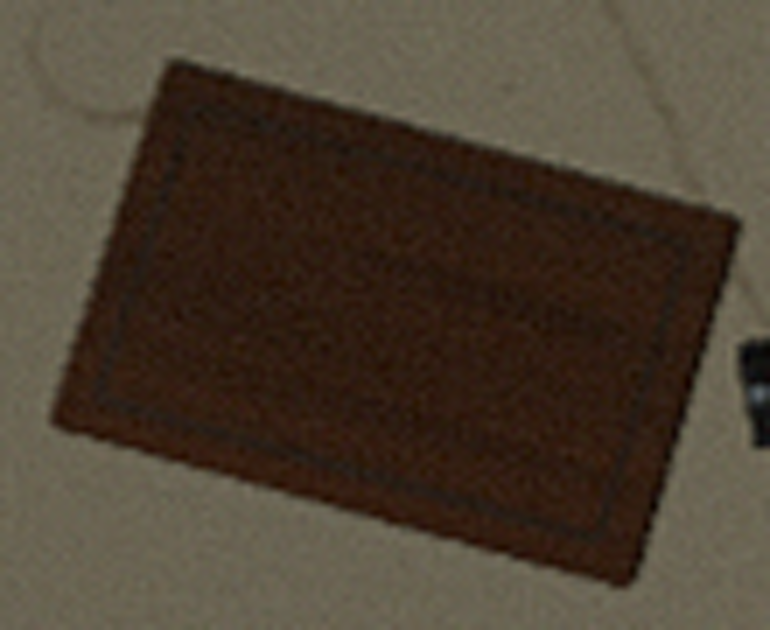

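View pics/sc_board.png

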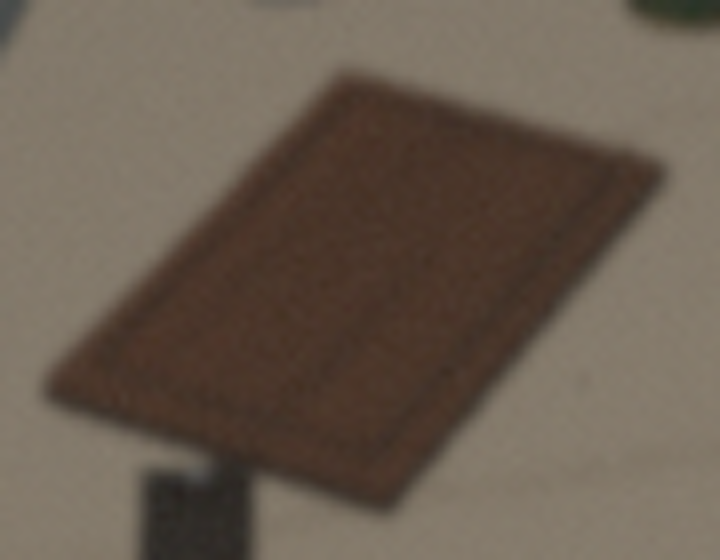

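```bash
cat > fit2.py <<'E'
from fit1 import *
def mk(o,s): return lambda u,v:((u+.5)/s-.5+o[0],(v+.5)/s-.5+o[1])
T=mk((205,225),9);S=mk((225,155),9)
z=.026; C=[(.026,.112,z),(.026,-.112,z),(-.026,-.112,z),(-.026,.112,z)]
tp=[(50,220),(612,95),(642,228),(72,350)]
h=fit([(ct,T(*a),P) for a,P in zip(tp,C)],[.5,0,.2])
hs=fit([(cs,S(*a),P) for a,P in zip([(237,72),(120,85)],[C[0],C[3]])]+[(cs,S(215,495),(.026,-.112,0)),(cs,S(90,497),(-.026,-.112,0))],[.5,0,.2])
print("studs",tri(ct,T(75,282),cs,S(178,83)),tri(ct,T(612,163),cs,S(150,442)))
T2=mk((105,200),7);S2=mk((220,105),8);z=.018
C2=[(.095,.15,z),(.095,-.15,z),(-.095,-.15,z),(-.095,.15,z)]
b=fit([(ct,T2(*a),P) for a,P in zip([(170,62),(740,218),(630,587),(53,425)],C2)],[.5,.28,-.27])
bs=fit([(cs,S2(*a),P) for a,P in zip([(668,168),(388,500),(47,385),(345,70)],C2)],[.5,.28,-.27])
print("board corners tri",[np.round(tri(ct,T2(*a),cs,S2(*d)),4).tolist() for a,d in zip([(170,62),(740,218),(630,587),(53,425)],[(668,168),(388,500),(47,385),(345,70)])])
np.save("holder.npy",h);np.save("board.npy",b)
def box(p,C):
    c,s=np.cos(p[2]),np.sin(p[2]); return [np.array([p[0]+c*q[0]-s*q[1],p[1]+s*q[0]+c*q[1],q[2]]) for q in C+C[:1]]
ln=[(box(h,C),(0,255,0)),(box(h,[(x,y,0) for x,y,_ in C]),(255,255,0)),(box(b,C2),(0,255,0))]
crop(ct,205,225,290,275,9,"tp_hold2.png",ln); crop(cs,225,155,265,220,9,"sc_hold2.png",ln)
# top-only/scene-only stone fits, organiser
import fit1
Tt=lambda u,v:((u+.5)/8-.5+275,(v+.5)/8-.5+195); Ss=lambda u,v:((u+.5)/6-.5+170,(v+.5)/6-.5+190)
tt=[Tt(220,208),Tt(617,325),Tt(582,457),Tt(190,335)]; ss=[Ss(515,215),Ss(325,460),Ss(232,410),Ss(425,180)]
zs=.042; cn=[(.03,.09,zs),(.03,-.09,zs),(-.03,-.09,zs),(-.03,.09,zs)]
fit([(ct,a,P) for a,P in zip(tt,cn)],[.53,-.28,-.27]); fit([(cs,a,P) for a,P in zip(ss,cn)],[.53,-.28,-.27])
E
python3 fit2.py
```

```text
[ 0.496  -0.0053  0.217 ] [[-0.7, -0.2], [0.5, -0.1], [0.4, -0.1], [-0.2, 0.3]]
[ 0.4926 -0.0005  0.2156] [[0.6, -0.6], [-0.6, -1.9], [0.8, 0.7], [-0.8, 0.6]]
studs [0.4725834  0.09657194 0.02845387] [ 0.51784151 -0.10785198  0.02963047]
[ 0.5088  0.2764 -0.266 ] [[-0.4, -0.8], [0.7, -0.2], [0.6, 0.6], [-1.0, 0.3]]
[ 0.5077  0.2762 -0.2682] [[0.7, -0.5], [0.3, 0.4], [-1.2, 0.0], [-0.1, -0.1]]
board corners tri [[0.6369, 0.3952, 0.0157], [0.5589, 0.1087, 0.018], [0.38, 0.159, 0.0168], [0.4574, 0.4419, 0.0202]]
[ 0.5421 -0.2862 -0.2882] [[-0.1, -0.5], [0.6, -0.1], [0.3, 0.2], [-1.2, 0.3]]
[ 0.539  -0.2844 -0.2893] [[0.8, 0.4], [0.6, -0.3], [-1.0, 0.2], [-0.5, -0.4]]
```

```bash
cat > p.py <<'E'
import sys
from h import *
def pose():
    o=ctrl.get_obs(); q=o["eef_rot"]; Rm=R.from_quat([q[1],q[2],q[3],q[0]]); return o,o["eef_pos"],Rm
def plan(x,y,z,yaw=None,src=None):
    """xyz of grasp point target(world); prints needed tool turn first, then tool shift in cm after turning"""
    o,p,Rm=pose()
    g=p+Rm.apply([0,0,ctrl.pinch_z])
    cx=Rm.apply([1,0,0]); cy=np.arctan2(cx[1],cx[0])
    tilt=Rm.as_matrix()
    if yaw is None: yaw=cy
    yaw=(yaw-cy+np.pi/2)%np.pi-np.pi/2+cy
    Rd=R.from_matrix(np.array([[np.cos(yaw),np.sin(yaw),0],[np.sin(yaw),-np.cos(yaw),0],[0,0,-1]]).T.T)
    rv=np.degrees((Rm.inv()*Rd).as_rotvec())
    tcp=np.array([x,y,z+ctrl.pinch_z])
    d=Rd.inv().apply(tcp-p)*100
    print("t %.2f grasp %s yaw %.3f open %.3f F %s"%(o["time_s"],np.round(g,4),cy,o["opening"],np.round(o["wrist_force"],1)))
    print(" turn deg",np.round(rv,1)," then shift cm",np.round(d,2))
if __name__=="__main__":
    a=[float(v) for v in sys.argv[1:]]; plan(*a)
E
python3 p.py .458 -.328 .25 -.28; python3 p.py .458 -.328 .138 -.28
```

```text
t 1.30 grasp [ 0.2003 -0.539   0.25  ] yaw -1.215 open 1.000 F [-0.4 -0.5 -0.1]
 turn deg [  0.   -0.  -53.6]  then shift cm [ 18.93 -27.4    0.  ]
t 1.30 grasp [ 0.2003 -0.539   0.25  ] yaw -1.215 open 1.000 F [-0.4 -0.5 -0.1]
 turn deg [  0.   -0.  -53.6]  then shift cm [ 18.93 -27.4   11.2 ]
```

Before the first reach, these are the possible mix-ups (top-picture pixels):
- **Stone:** the one in the organiser at (324,236), or the larger slab on the worktop at (413,234). I choose the smaller, in the organiser.
- **Jar:** the one in the organiser at (320,255), or the red-capped ones by the wall at (62,142), (80,140) and (62,158). I choose the organiser one.
- **Mill and shaker:** only one of each, at (340,260) and (302,250).
- **White mug:** at (260,174). The other mug is at (68,278).

The organiser crop confirms the order along -y to +y is mill, jar, shaker.

{"name": "move_arm", "arguments": {"rows": "0 0 0 0 0 -7.66 1;0 0 0 0 0 -7.66 1;0 0 0 0 0 -7.66 1;0 0 0 0 0 -7.66 1;0 0 0 0 0 -7.66 1;0 0 0 0 0 -7.66 1;0 0 0 0 0 -7.66 1;2.1 -3 0 0 0 0 1;2.1 -3 0 0 0 0 1;2.1 -3 0 0 0 0 1;2.1 -3 0 0 0 0 1;2.1 -3 0 0 0 0 1;2.1 -3 0 0 0 0 1;2.1 -3 0 0 0 0 1;2.1 -3 0 0 0 0 1;2.1 -3 0 0 0 0 1;0 0 0 0 0 0 1;0 0 0 0 0 0 1;0 0 0 0 0 0 1"}}

```text
time_s: 3.2
eef_pos: [0.4558, -0.3321, 0.3038]
eef_rot: [0.0, 0.99, -0.139, -0.0]
wrist_force: [-0.6, 0.8, -0.0]
opening: 0.997
```

```bash
python3 p.py .458 -.328 .138 -.28; python3 - <<'E'
from h import *
ct=cam("top");cs=cam("scene"); 
a=cv2.resize(cs["color"][170:290,160:290],None,fx=5,fy=5,interpolation=2);cv2.imwrite("pics/a1.png",a)
E
```

```text
t 3.20 grasp [ 0.4558 -0.3321  0.2499] yaw -0.280 open 0.997 F [-0.6  0.8 -0. ]
 turn deg [0. 0. 0.]  then shift cm [ 0.1  -0.45 11.19]
```

View pics/a1.png

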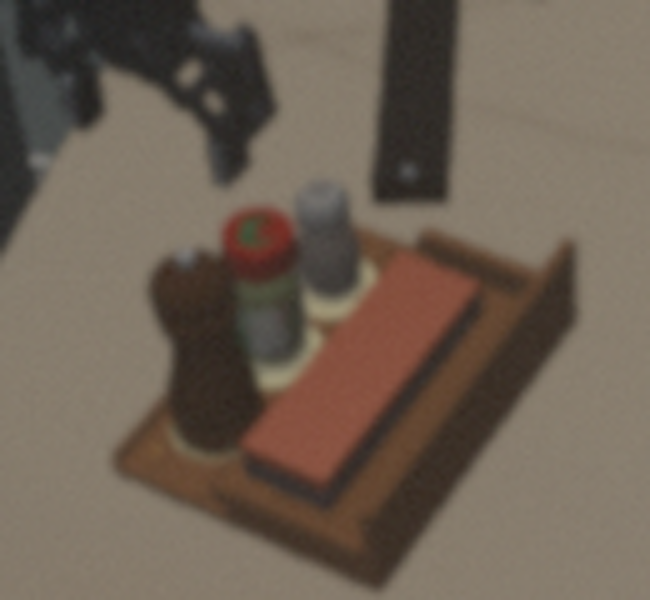

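```bash
python3 - <<'E'
from h import *
from p import pose
o,p,Rm=pose(); cs=cam("scene"); ct=cam("top")
for s in (-.046,.046):
  for z in (.060,.073):
    P=p+Rm.apply([s,0,z]); print(s,z,(proj(cs,P)[0]-[160,170])*5, proj(ct,P)[0])
a=cv2.resize(ct["color"][200:290,270:380],None,fx=6,fy=6,interpolation=2);cv2.imwrite("pics/a2.png",a)
E
```

```text
-0.046 0.06 [ 90.40796154 122.61632671] [346.3572387  276.64990316]
-0.046 0.073 [ 94.15515424 140.03942053] [345.51777809 276.49289548]
0.046 0.06 [230.71172289 178.54234506] [354.43350189 246.06618086]
0.046 0.073 [233.50269717 196.00243259] [353.51581945 246.23849704]
```

View pics/a2.png

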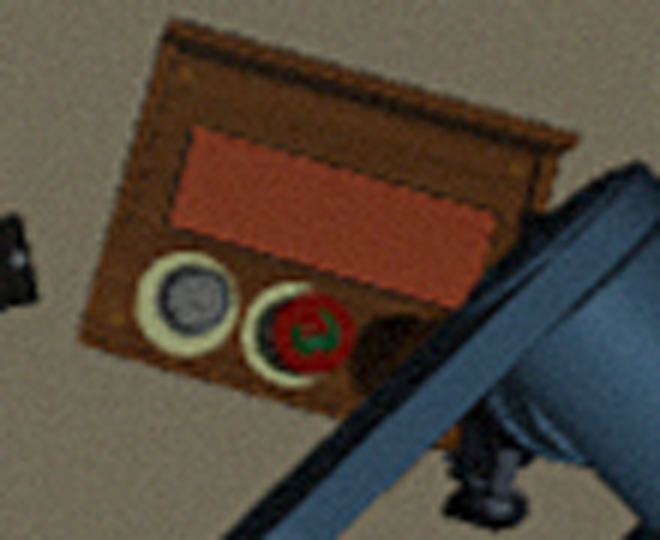

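{"name": "move_arm", "arguments": {"rows": "0.1 -0.45 0 0 0 0 1;0 0 1.6 0 0 0 1;0 0 1.6 0 0 0 1;0 0 1.6 0 0 0 1;0 0 1.6 0 0 0 1;0 0 1.6 0 0 0 1;0 0 1.6 0 0 0 1;0 0 1.6 0 0 0 1;0 0 0 0 0 0 1;0 0 0 0 0 0 1;0 0 0 0 0 0 1"}}

```text
time_s: 4.5
eef_pos: [0.459, -0.3279, 0.193]
eef_rot: [0.001, 0.99, -0.139, 0.001]
wrist_force: [-0.1, 0.8, 0.1]
opening: 0.997
```

```bash
python3 p.py .458 -.328 .138 -.28; python3 - <<'E'
from h import *
cs=cam("scene")
a=cv2.resize(cs["color"][190:270,170:270],None,fx=7,fy=7,interpolation=2);cv2.imwrite("pics/a3.png",a)
E
```

```text
t 4.50 grasp [ 0.4591 -0.328   0.1391] yaw -0.279 open 0.997 F [-0.1  0.8  0.1]
 turn deg [ 0.  -0.1  0. ]  then shift cm [-0.1   0.03  0.11]
```

View pics/a3.png

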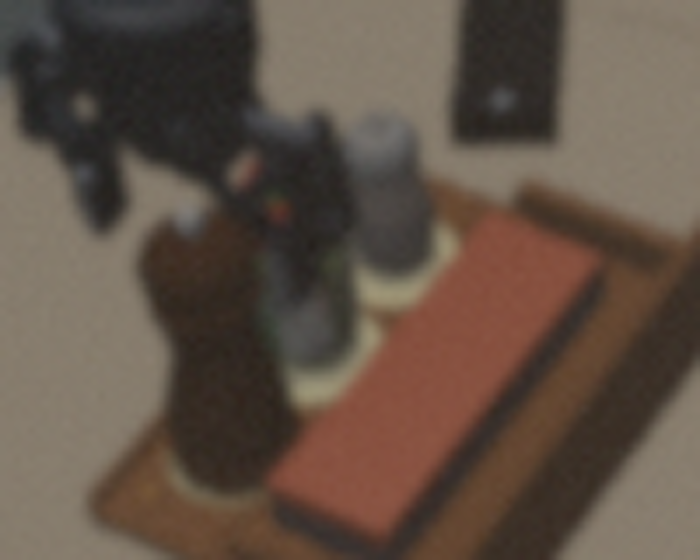

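{"name": "move_arm", "arguments": {"rows": "0 0 0 0 0 0 0.3;0 0 0 0 0 0 0.3;0 0 0 0 0 0 0.3;0 0 0 0 0 0 0.3;0 0 0 0 0 0 0.3;0 0 0 0 0 0 0.3;0 0 0 0 0 0 0.3;0 0 0 0 0 0 0.3"}}

```text
time_s: 5.35
eef_pos: [0.459, -0.3279, 0.1929]
eef_rot: [0.001, 0.99, -0.139, 0.001]
wrist_force: [0.2, 1.5, 5.8]
opening: 0.527
```

```bash
python3 p.py .458 -.328 .30 -.28;
```

```text
t 5.35 grasp [ 0.4591 -0.328   0.139 ] yaw -0.279 open 0.527 F [0.2 1.5 5.8]
 turn deg [ 0.1 -0.1  0. ]  then shift cm [ -0.1    0.03 -16.1 ]
```

{"name": "move_arm", "arguments": {"rows": "0 0 -0.5 0 0 0 0.3;0 0 -1 0 0 0 0.3;0 0 -1 0 0 0 0.3;0 0 0 0 0 0 0.3;0 0 0 0 0 0 0.3"}}

```text
time_s: 5.85
eef_pos: [0.4587, -0.3276, 0.2174]
eef_rot: [0.0, 0.99, -0.139, 0.0]
wrist_force: [-0.1, 0.2, -0.7]
opening: 0.534
```

```bash
python3 p.py .458 -.328 .30 -.28; python3 - <<'E'
from h import *
from p import pose
o,p,Rm=pose()
cs=cam("scene")
a=cv2.resize(cs["color"][190:270,170:270],None,fx=7,fy=7,interpolation=2)
for s in(-.025,0,.025):
  q=((proj(cs,p+Rm.apply([s,0,.0539]))[0]-[170,190])*7).astype(int); cv2.circle(a,q,3,(0,255,0),-1)
cv2.imwrite("pics/a4.png",a)
E
```

```text
t 5.85 grasp [ 0.4587 -0.3276  0.1635] yaw -0.279 open 0.534 F [-0.1  0.2 -0.7]
 turn deg [ 0. -0.  0.]  then shift cm [ -0.06   0.06 -13.65]
```

View pics/a4.png

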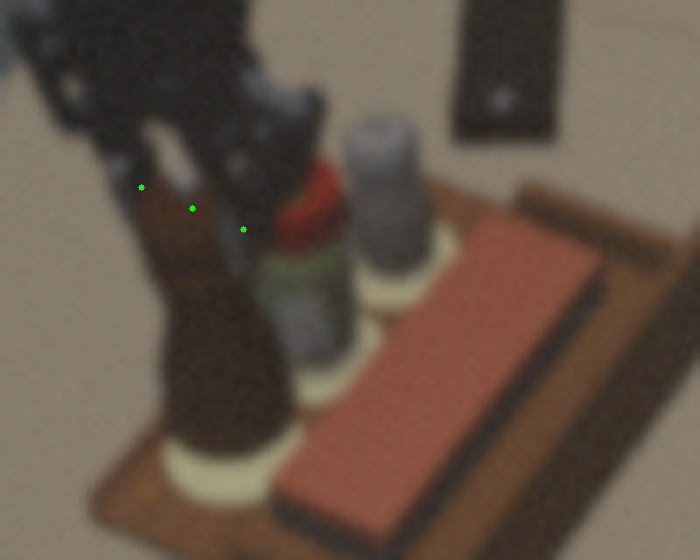

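{"name": "move_arm", "arguments": {"rows": "0 0 -1.5 0 0 0 0.3;0 0 -2 0 0 0 0.3;0 0 -2 0 0 0 0.3;0 0 -2 0 0 0 0.3;0 0 -2 0 0 0 0.3;0 0 -2 0 0 0 0.3;0 0 -2 0 0 0 0.3;0 0 -1.5 0 0 0 0.3;0 0 0 0 0 0 0.3"}}

```text
time_s: 6.8
eef_pos: [0.4592, -0.3281, 0.37]
eef_rot: [0.002, 0.99, -0.139, 0.002]
wrist_force: [0.7, -0.5, -1.0]
opening: 0.53
```

```bash
python3 p.py .532 .363 .30 -.28
```

```text
t 6.80 grasp [ 0.4594 -0.3283  0.3161] yaw -0.279 open 0.530 F [ 0.7 -0.5 -1. ]
 turn deg [ 0.2 -0.2  0.1]  then shift cm [-12.1  -68.43   1.61]
```

{"name": "move_arm", "arguments": {"rows": "-0.27 -1.5 0 0 0 0 0.3;-0.53 -3 0 0 0 0 0.3;-0.71 -4 0 0 0 0 0.3;-0.71 -4 0 0 0 0 0.3;-0.71 -4 0 0 0 0 0.3;-0.71 -4 0 0 0 0 0.3;-0.71 -4 0 0 0 0 0.3;-0.71 -4 0 0 0 0 0.3;-0.71 -4 0 0 0 0 0.3;-0.71 -4 0 0 0 0 0.3;-0.71 -4 0 0 0 0 0.3;-0.71 -4 0 0 0 0 0.3;-0.71 -4 0 0 0 0 0.3;-0.71 -4 0 0 0 0 0.3;-0.71 -4 0 0 0 0 0.3;-0.71 -4 0 0 0 0 0.3;-0.71 -4 0 0 0 0 0.3;-0.44 -2.5 0 0 0 0 0.3;-0.25 -1.4 0 0 0 0 0.3;0 0 0 0 0 0 0.3"}}

```text
time_s: 8.8
eef_pos: [0.5292, 0.365, 0.3653]
eef_rot: [0.001, 0.99, -0.138, -0.001]
wrist_force: [0.1, -0.3, -1.9]
opening: 0.527
```

```bash
python3 p.py .532 .363 .148 -.28
```

```text
t 8.80 grasp [0.5291 0.3649 0.3114] yaw -0.277 open 0.527 F [ 0.1 -0.3 -1.9]
 turn deg [0.1 0.1 0.2]  then shift cm [ 0.32  0.11 16.34]
```

{"name": "move_arm", "arguments": {"rows": "0.3 0 1 0 0 0 0.3;0 0 2.5 0 0 0 0.3;0 0 2.5 0 0 0 0.3;0 0 2.5 0 0 0 0.3;0 0 2.5 0 0 0 0.3;0 0 2 0 0 0 0.3;0 0 1.5 0 0 0 0.3;0 0 1 0 0 0 0.3;0 0 0.5 0 0 0 0.3;0 0 0 0 0 0 0.3;0 0 0 0 0 0 0.3"}}

```text
time_s: 9.9
eef_pos: [0.5338, 0.3628, 0.2079]
eef_rot: [-0.0, 0.99, -0.139, 0.001]
wrist_force: [0.8, 0.8, -1.4]
opening: 0.528
```

```bash
python3 p.py .532 .363 .145 -.28; python3 - <<'E'
from h import *
cs=cam("scene")
a=cv2.resize(cs["color"][70:180,200:320],None,fx=6,fy=6,interpolation=2)
cv2.imwrite("pics/a5.png",a)
E
```

```text
t 9.90 grasp [0.5338 0.3628 0.154 ] yaw -0.279 open 0.528 F [ 0.8  0.8 -1.4]
 turn deg [-0.1 -0.1  0. ]  then shift cm [-0.17  0.03  0.9 ]
```

View pics/a5.png

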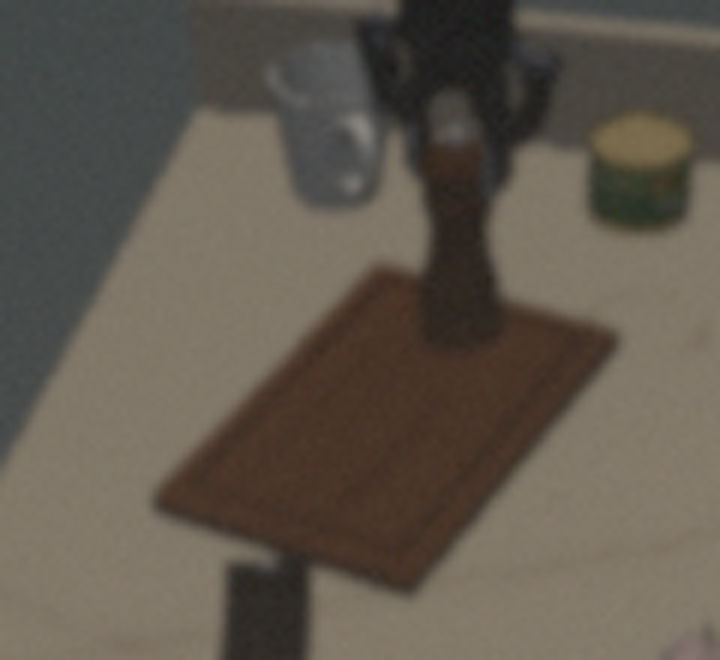

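{"name": "move_arm", "arguments": {"rows": "0 0 0.4 0 0 0 0.3;0 0 0.3 0 0 0 0.3;0 0 0.1 0 0 0 0.3;0 0 0 0 0 0 0.3;0 0 0 0 0 0 0.3"}}

```text
time_s: 10.45
eef_pos: [0.5332, 0.3628, 0.1989]
eef_rot: [-0.0, 0.99, -0.139, 0.0]
wrist_force: [-0.2, 0.1, -0.4]
opening: 0.53
```

```bash
python3 p.py .532 .363 .145 -.28
```

```text
t 10.45 grasp [0.5332 0.3628 0.145 ] yaw -0.279 open 0.530 F [-0.2  0.1 -0.4]
 turn deg [-0.  -0.   0.1]  then shift cm [-0.12  0.01  0.  ]
```

{"name": "move_arm", "arguments": {"rows": "0 0 0.1 0 0 0 0.3;0 0 0 0 0 0 0.3;0 0 0 0 0 0 0.3"}}

```text
time_s: 10.75
eef_pos: [0.5335, 0.3629, 0.1989]
eef_rot: [-0.0, 0.99, -0.139, 0.0]
wrist_force: [-2.1, -0.5, 5.9]
opening: 0.529
```

{"name": "move_arm", "arguments": {"rows": "0 0 0 0 0 0 0.65;0 0 0 0 0 0 0.8;0 0 0 0 0 0 1;0 0 0 0 0 0 1;0 0 0 0 0 0 1;0 0 0 0 0 0 1;0 0 -1 0 0 0 1;0 0 -2.5 0 0 0 1;0 0 -3 0 0 0 1;0 0 -3 0 0 0 1;0 0 -2 0 0 0 1;0 0 0 0 0 0 1"}}

```text
time_s: 11.95
eef_pos: [0.5347, 0.3634, 0.3181]
eef_rot: [-0.002, 0.99, -0.139, 0.003]
wrist_force: [0.3, 1.3, 0.7]
opening: 1.0
```

```bash
python3 p.py .475 -.265 .25 -.28; python3 - <<'E'
from h import *
cs=cam("scene")
a=cv2.resize(cs["color"][70:180,200:320],None,fx=6,fy=6,interpolation=2)
cv2.imwrite("pics/a6.png",a)
E
```

```text
t 11.95 grasp [0.5351 0.3636 0.2642] yaw -0.279 open 1.000 F [0.3 1.3 0.7]
 turn deg [-0.3 -0.4  0.1]  then shift cm [11.63 62.04  1.42]
```

View pics/a6.png

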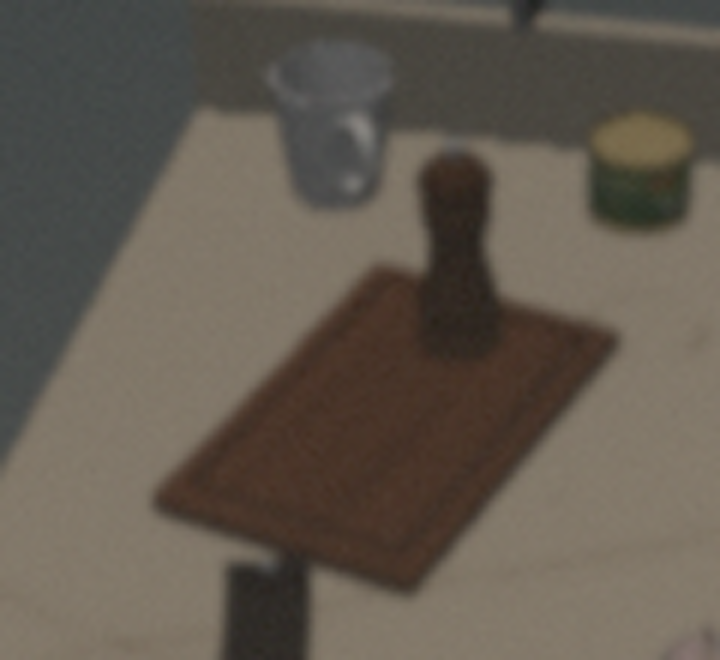

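{"name": "move_arm", "arguments": {"rows": "0.38 2 0 0 0 0 1;0.75 4 0 0 0 0 1;0.75 4 0 0 0 0 1;0.75 4 0 0 0 0 1;0.75 4 0 0 0 0 1;0.75 4 0 0 0 0 1;0.75 4 0 0 0 0 1;0.75 4 0 0 0 0 1;0.75 4 0 0 0 0 1;0.75 4 0 0 0 0 1;0.75 4 0 0 0 0 1;0.75 4 0 0 0 0 1;0.75 4 0 0 0 0 1;0.75 4 0 0 0 0 1;0.75 4 0 0 0 0 1;0.47 2.5 0 0 0 0 1;0.28 1.5 0 0 0 0 1;0 0 0 0 0 0 1;0 0 0 0 0 0 1"}}

```text
time_s: 13.9
eef_pos: [0.4741, -0.2644, 0.3121]
eef_rot: [-0.001, 0.99, -0.139, -0.001]
wrist_force: [0.4, 0.2, -0.3]
opening: 0.998
```

```bash
python3 p.py .475 -.265 .108 -.28; python3 - <<'E'
from h import *
cs=cam("scene")
a=cv2.resize(cs["color"][190:270,170:270],None,fx=7,fy=7,interpolation=2)
cv2.imwrite("pics/a7.png",a)
E
```

```text
t 13.90 grasp [ 0.474  -0.2643  0.2582] yaw -0.279 open 0.998 F [ 0.4  0.2 -0.3]
 turn deg [-0.1  0.1  0. ]  then shift cm [ 0.1   0.03 15.02]
```

View pics/a7.png

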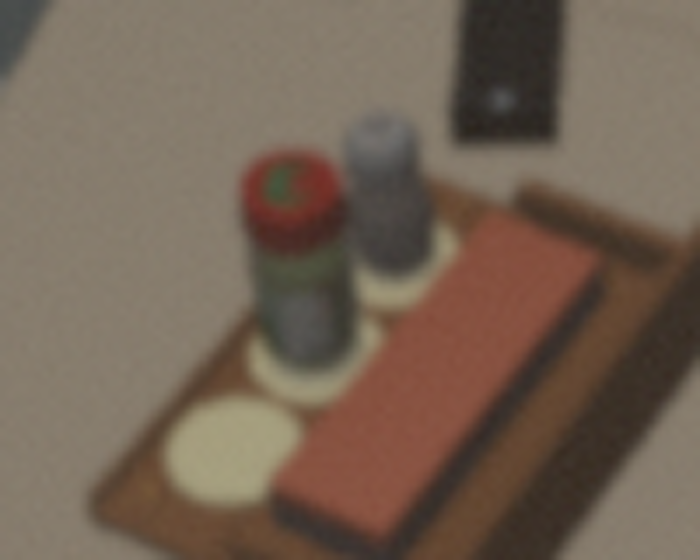

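{"name": "move_arm", "arguments": {"rows": "0.1 0 1 0 0 0 1;0 0 2 0 0 0 1;0 0 2 0 0 0 1;0 0 2 0 0 0 1;0 0 2 0 0 0 1;0 0 2 0 0 0 1;0 0 1.5 0 0 0 1;0 0 1.5 0 0 0 1;0 0 1 0 0 0 1;0 0 0 0 0 0 1;0 0 0 0 0 0 1"}}

```text
time_s: 15.05
eef_pos: [0.4754, -0.2658, 0.1632]
eef_rot: [0.0, 0.99, -0.139, 0.0]
wrist_force: [-1.0, -0.1, 0.6]
opening: 0.997
```

```bash
python3 p.py .475 -.265 .108 -.28; python3 - <<'E'
from h import *
cs=cam("scene")
a=cv2.resize(cs["color"][190:270,170:270],None,fx=7,fy=7,interpolation=2)
cv2.imwrite("pics/a8.png",a)
E
```

```text
t 15.05 grasp [ 0.4754 -0.2658  0.1093] yaw -0.279 open 0.997 F [-1.  -0.1  0.6]
 turn deg [ 0.  -0.   0.1]  then shift cm [-0.06 -0.07  0.13]
```

View pics/a8.png

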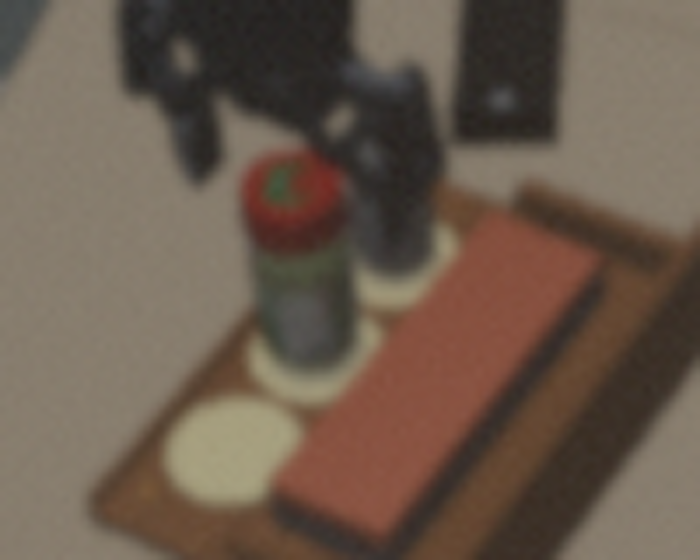

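{"name": "move_arm", "arguments": {"rows": "0 0 0.2 0 0 0 1;0 0 0 0 0 0 0.3;0 0 0 0 0 0 0.3;0 0 0 0 0 0 0.3;0 0 0 0 0 0 0.3;0 0 0 0 0 0 0.3;0 0 0 0 0 0 0.3;0 0 0 0 0 0 0.3;0 0 0 0 0 0 0.3;0 0 0 0 0 0 0.3"}}

```text
time_s: 16.1
eef_pos: [0.4753, -0.2658, 0.1614]
eef_rot: [0.0, 0.99, -0.139, 0.0]
wrist_force: [-2.3, 0.2, 6.1]
opening: 0.503
```

{"name": "move_arm", "arguments": {"rows": "0 0 -0.5 0 0 0 0.3;0 0 -1 0 0 0 0.3;0 0 -1.5 0 0 0 0.3;0 0 -2 0 0 0 0.3;0 0 -2 0 0 0 0.3;0 0 -2 0 0 0 0.3;0 0 -2 0 0 0 0.3;0 0 -2 0 0 0 0.3;0 0 -1 0 0 0 0.3;0 0 0 0 0 0 0.3"}}

```text
time_s: 17.1
eef_pos: [0.4758, -0.2662, 0.3033]
eef_rot: [0.001, 0.99, -0.139, 0.002]
wrist_force: [-0.6, -0.7, 0.0]
opening: 0.5
```

```bash
python3 p.py .508 .276 .25 -.28; python3 - <<'E'
from h import *
cs=cam("scene")
a=cv2.resize(cs["color"][150:270,150:290],None,fx=5,fy=5,interpolation=2)
cv2.imwrite("pics/a9.png",a)
E
```

```text
t 17.10 grasp [ 0.476  -0.2663  0.2494] yaw -0.279 open 0.500 F [-0.6 -0.7  0. ]
 turn deg [ 0.1 -0.2  0.1]  then shift cm [-11.89 -52.99  -0.06]
```

View pics/a9.png

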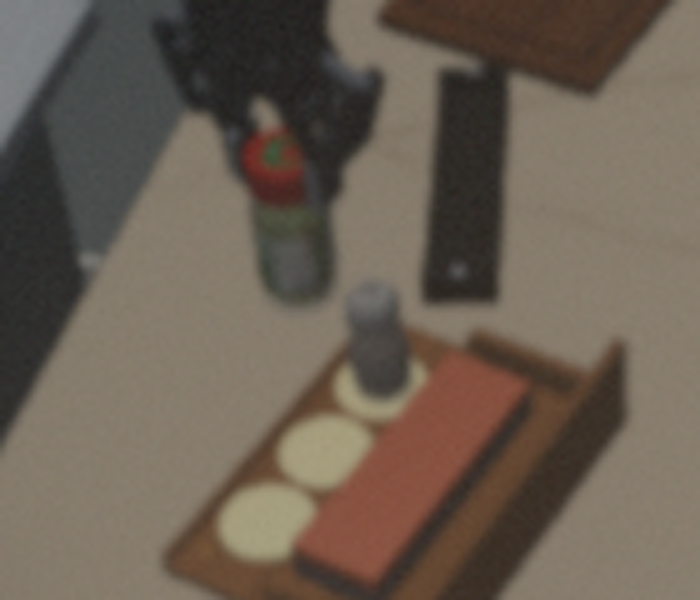

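{"name": "move_arm", "arguments": {"rows": "-0.45 -2 0 0 0 0 0.3;-0.9 -4 0 0 0 0 0.3;-0.9 -4 0 0 0 0 0.3;-0.9 -4 0 0 0 0 0.3;-0.9 -4 0 0 0 0 0.3;-0.9 -4 0 0 0 0 0.3;-0.9 -4 0 0 0 0 0.3;-0.9 -4 0 0 0 0 0.3;-0.9 -4 0 0 0 0 0.3;-0.9 -4 0 0 0 0 0.3;-0.9 -4 0 0 0 0 0.3;-0.9 -4 0 0 0 0 0.3;-0.9 -4 0 0 0 0 0.3;-0.45 -2 0 0 0 0 0.3;-0.2 -1 0 0 0 0 0.3;0 0 0 0 0 0 0.3;0 0 0 0 0 0 0.3"}}

```text
time_s: 18.85
eef_pos: [0.5066, 0.2757, 0.3001]
eef_rot: [0.001, 0.99, -0.139, -0.001]
wrist_force: [0.8, -0.2, -1.0]
opening: 0.501
```

```bash
python3 p.py .508 .276 .114 -.28
```

```text
t 18.85 grasp [0.5065 0.2757 0.2462] yaw -0.279 open 0.501 F [ 0.8 -0.2 -1. ]
 turn deg [0.1 0.1 0. ]  then shift cm [ 0.13 -0.06 13.22]
```

{"name": "move_arm", "arguments": {"rows": "0.1 0 1 0 0 0 0.3;0 0 2 0 0 0 0.3;0 0 2.5 0 0 0 0.3;0 0 2.5 0 0 0 0.3;0 0 2 0 0 0 0.3;0 0 1.5 0 0 0 0.3;0 0 0.8 0 0 0 0.3;0 0 0.4 0 0 0 0.3;0 0 0 0 0 0 0.3;0 0 0 0 0 0 0.3;0 0 0 0 0 0 0.3"}}

```text
time_s: 19.95
eef_pos: [0.5083, 0.2766, 0.1749]
eef_rot: [-0.0, 0.99, -0.139, 0.001]
wrist_force: [0.4, 1.3, -0.8]
opening: 0.506
```

```bash
python3 p.py .508 .276 .1135 -.28
```

```text
t 19.95 grasp [0.5084 0.2766 0.121 ] yaw -0.279 open 0.506 F [ 0.4  1.3 -0.8]
 turn deg [-0.1 -0.1  0.1]  then shift cm [-0.02  0.06  0.75]
```

{"name": "move_arm", "arguments": {"rows": "0 0 0.4 0 0 0 0.3;0 0 0.2 0 0 0 0.3;0 0 0.1 0 0 0 0.3;0 0 0 0 0 0 0.3;0 0 0 0 0 0 0.3"}}

```text
time_s: 20.45
eef_pos: [0.5078, 0.2766, 0.1675]
eef_rot: [-0.0, 0.99, -0.139, 0.0]
wrist_force: [-3.6, -0.2, 5.1]
opening: 0.505
```

{"name": "move_arm", "arguments": {"rows": "0 0 0 0 0 0 0.6;0 0 0 0 0 0 0.75;0 0 0 0 0 0 1;0 0 0 0 0 0 1;0 0 0 0 0 0 1;0 0 0 0 0 0 1;0 0 -1 0 0 0 1;0 0 -2 0 0 0 1;0 0 -3 0 0 0 1;0 0 -3 0 0 0 1;0 0 -2 0 0 0 1;0 0 0 0 0 0 1"}}

```text
time_s: 21.65
eef_pos: [0.5095, 0.277, 0.2815]
eef_rot: [-0.002, 0.99, -0.139, 0.003]
wrist_force: [0.6, -1.0, -0.6]
opening: 0.998
```

```bash
python3 p.py .4935 -.2035 .25 -.28; python3 - <<'E'
from h import *
cs=cam("scene")
a=cv2.resize(cs["color"][70:180,200:320],None,fx=6,fy=6,interpolation=2)
cv2.imwrite("pics/b1.png",a)
E
```

```text
t 21.65 grasp [0.5099 0.2771 0.2276] yaw -0.279 open 0.998 F [ 0.6 -1.  -0.6]
 turn deg [-0.2 -0.4  0.1]  then shift cm [11.74 46.62 -2.24]
```

View pics/b1.png

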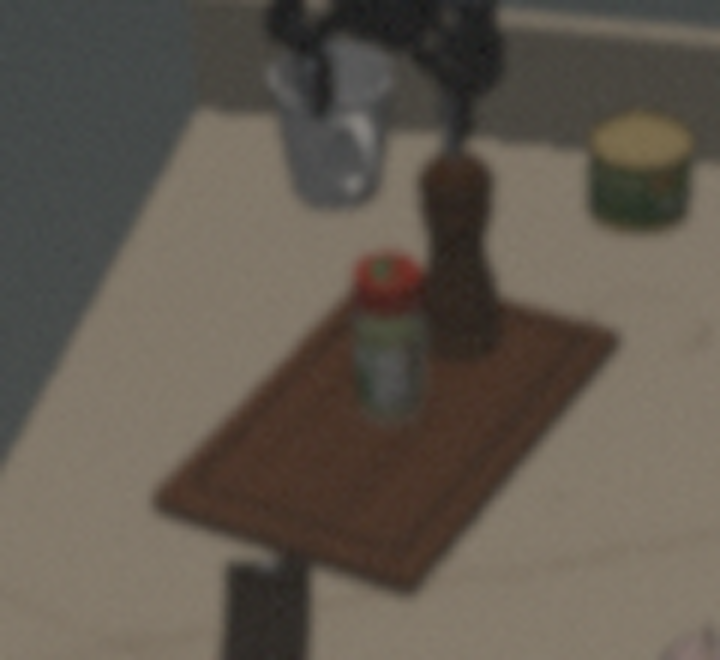

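{"name": "move_arm", "arguments": {"rows": "0.5 2 0 0 0 0 1;1 4 0 0 0 0 1;1 4 0 0 0 0 1;1 4 0 0 0 0 1;1 4 0 0 0 0 1;1 4 0 0 0 0 1;1 4 0 0 0 0 1;1 4 0 0 0 0 1;1 4 0 0 0 0 1;1 4 0 0 0 0 1;1 4 0 0 0 0 1;0.75 3 0 0 0 0 1;0.45 1.6 0 0 0 0 1;0 0 0 0 0 0 1;0 0 0 0 0 0 1"}}

```text
time_s: 23.2
eef_pos: [0.4916, -0.203, 0.276]
eef_rot: [-0.001, 0.99, -0.139, -0.001]
wrist_force: [-0.2, -0.2, 0.1]
opening: 0.999
```

```bash
python3 p.py .4935 -.2035 .085 -.28
```

```text
t 23.20 grasp [ 0.4915 -0.2029  0.2221] yaw -0.279 open 0.999 F [-0.2 -0.2  0.1]
 turn deg [-0.1  0.1  0. ]  then shift cm [ 0.2  -0.   13.71]
```

{"name": "move_arm", "arguments": {"rows": "0.15 0 1 0 0 0 1;0 0 2 0 0 0 1;0 0 2.5 0 0 0 1;0 0 2.5 0 0 0 1;0 0 2.5 0 0 0 1;0 0 2 0 0 0 1;0 0 1.5 0 0 0 1;0 0 1 0 0 0 1;0 0 0 0 0 0 1;0 0 0 0 0 0 1"}}

```text
time_s: 24.2
eef_pos: [0.4936, -0.2038, 0.1271]
eef_rot: [0.0, 0.99, -0.139, 0.0]
wrist_force: [-0.3, -0.5, 0.2]
opening: 0.999
```

```bash
python3 p.py .4935 -.2035 .072 -.28; python3 - <<'E'
from h import *
cs=cam("scene")
a=cv2.resize(cs["color"][180:260,190:290],None,fx=7,fy=7,interpolation=2)
cv2.imwrite("pics/b2.png",a)
E
```

```text
t 24.20 grasp [ 0.4936 -0.2038  0.0732] yaw -0.278 open 0.999 F [-0.3 -0.5  0.2]
 turn deg [-0.  -0.   0.1]  then shift cm [-0.01 -0.02  0.12]
```

View pics/b2.png

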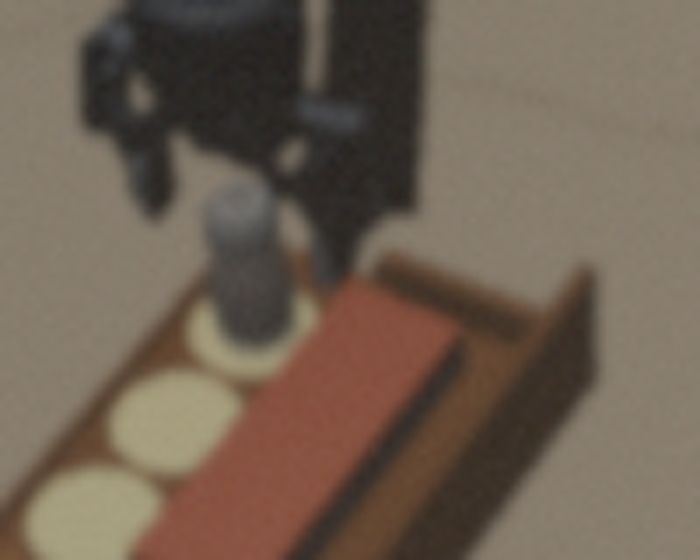

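Shaker centred between the fingers; the right finger at (335,260) is clear of the stone. Close and lift.

{"name": "move_arm", "arguments": {"rows": "0 0 0 0 0 0 0.3;0 0 0 0 0 0 0.3;0 0 0 0 0 0 0.3;0 0 0 0 0 0 0.3;0 0 0 0 0 0 0.3;0 0 0 0 0 0 0.3;0 0 0 0 0 0 0.3;0 0 0 0 0 0 0.3;0 0 0 0 0 0 0.3"}}

```text
time_s: 25.15
eef_pos: [0.4937, -0.2046, 0.1278]
eef_rot: [0.0, 0.99, -0.139, 0.001]
wrist_force: [-0.7, 0.2, 6.1]
opening: 0.405
```

{"name": "move_arm", "arguments": {"rows": "0 0 -0.5 0 0 0 0.3;0 0 -1 0 0 0 0.3;0 0 -1.5 0 0 0 0.3;0 0 -2 0 0 0 0.3;0 0 -2 0 0 0 0.3;0 0 -2 0 0 0 0.3;0 0 -2 0 0 0 0.3;0 0 -1 0 0 0 0.3;0 0 0 0 0 0 0.3"}}

```text
time_s: 26.05
eef_pos: [0.494, -0.2047, 0.2488]
eef_rot: [0.001, 0.99, -0.139, 0.002]
wrist_force: [-0.2, 0.5, -0.6]
opening: 0.402
```

```bash
python3 p.py .484 .189 .19 -.28; python3 - <<'E'
from h import *
cs=cam("scene")
a=cv2.resize(cs["color"][150:270,150:290],None,fx=5,fy=5,interpolation=2)
cv2.imwrite("pics/b3.png",a)
E
```

```text
t 26.05 grasp [ 0.4941 -0.2049  0.1949] yaw -0.279 open 0.402 F [-0.2  0.5 -0.6]
 turn deg [ 0.1 -0.2  0. ]  then shift cm [-11.84 -37.57   0.49]
```

View pics/b3.png

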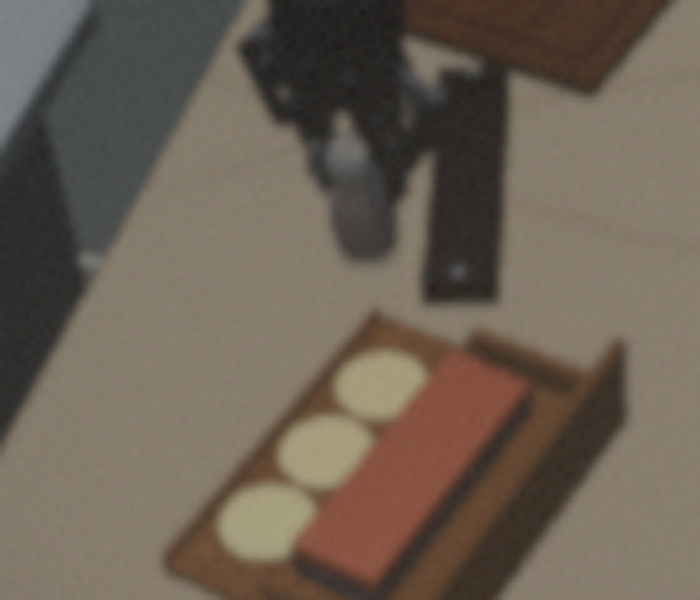

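{"name": "move_arm", "arguments": {"rows": "-0.63 -2 0 0 0 0 0.3;-1.26 -4 0 0 0 0 0.3;-1.26 -4 0 0 0 0 0.3;-1.26 -4 0 0 0 0 0.3;-1.26 -4 0 0 0 0 0.3;-1.26 -4 0 0 0 0 0.3;-1.26 -4 0 0 0 0 0.3;-1.26 -4 0 0 0 0 0.3;-1.26 -4 0 0 0 0 0.3;-0.8 -2.5 0 0 0 0 0.3;-0.32 -1 0 0 0 0 0.3;0 0 0 0 0 0 0.3;0 0 0 0 0 0 0.3"}}

```text
time_s: 27.4
eef_pos: [0.4827, 0.188, 0.2461]
eef_rot: [0.0, 0.99, -0.139, -0.001]
wrist_force: [0.4, -0.6, -0.9]
opening: 0.399
```

```bash
python3 p.py .484 .189 .082 -.28
```

```text
t 27.40 grasp [0.4826 0.188  0.1922] yaw -0.279 open 0.399 F [ 0.4 -0.6 -0.9]
 turn deg [0.1 0.1 0. ]  then shift cm [ 0.1  -0.13 11.02]
```

{"name": "move_arm", "arguments": {"rows": "0.1 -0.1 1 0 0 0 0.3;0 0 2 0 0 0 0.3;0 0 2.5 0 0 0 0.3;0 0 2.5 0 0 0 0.3;0 0 1.5 0 0 0 0.3;0 0 0.8 0 0 0 0.3;0 0 0.4 0 0 0 0.3;0 0 0 0 0 0 0.3;0 0 0 0 0 0 0.3;0 0 0 0 0 0 0.3"}}

```text
time_s: 28.4
eef_pos: [0.4848, 0.1896, 0.1408]
eef_rot: [-0.0, 0.99, -0.139, 0.001]
wrist_force: [-0.4, -1.1, -1.4]
opening: 0.399
```

```bash
python3 p.py .484 .189 .080 -.28
```

```text
t 28.40 grasp [0.4849 0.1896 0.0869] yaw -0.279 open 0.399 F [-0.4 -1.1 -1.4]
 turn deg [-0.  -0.1  0. ]  then shift cm [-0.06  0.08  0.69]
```

{"name": "move_arm", "arguments": {"rows": "0 0 0.4 0 0 0 0.3;0 0 0.2 0 0 0 0.3;0 0 0 0 0 0 0.3;0 0 0 0 0 0 0.3"}}

```text
time_s: 28.8
eef_pos: [0.4841, 0.1895, 0.1339]
eef_rot: [0.0, 0.99, -0.139, 0.0]
wrist_force: [0.3, -0.1, 0.8]
opening: 0.405
```

{"name": "move_arm", "arguments": {"rows": "0 0 0.1 0 0 0 0.3;0 0 0 0 0 0 0.3;0 0 0 0 0 0 0.3"}}

```text
time_s: 29.1
eef_pos: [0.4843, 0.1897, 0.1337]
eef_rot: [-0.0, 0.99, -0.139, 0.0]
wrist_force: [-2.3, 0.6, 7.6]
opening: 0.404
```

{"name": "move_arm", "arguments": {"rows": "0 0 0 0 0 0 0.5;0 0 0 0 0 0 0.65;0 0 0 0 0 0 0.9;0 0 0 0 0 0 1;0 0 0 0 0 0 1;0 0 0 0 0 0 1;0 0 -1 0 0 0 1;0 0 -2 0 0 0 1;0 0 -3 0 0 0 1;0 0 -3 0 0 0 1;0 0 -2 0 0 0 1;0 0 0 0 0 0 1"}}

```text
time_s: 30.3
eef_pos: [0.486, 0.1899, 0.2471]
eef_rot: [-0.001, 0.99, -0.139, 0.004]
wrist_force: [-0.8, -0.1, 0.3]
opening: 1.0
```

```bash
python3 p.py .5415 -.286 .15 -.288; python3 - <<'E'
from h import *
cs=cam("scene");ct=cam("top")
a=cv2.resize(cs["color"][70:180,200:320],None,fx=5,fy=5,interpolation=2)
b=cv2.resize(ct["color"][195:285,275:375],None,fx=6,fy=6,interpolation=2)
cv2.imwrite("pics/b4.png",a);cv2.imwrite("pics/b5.png",b)
E
```

```text
t 30.30 grasp [0.4864 0.1899 0.1932] yaw -0.279 open 1.000 F [-0.8 -0.1  0.3]
 turn deg [-0.2 -0.4  0.5]  then shift cm [18.83 44.05  4.32]
```

View pics/b4.png

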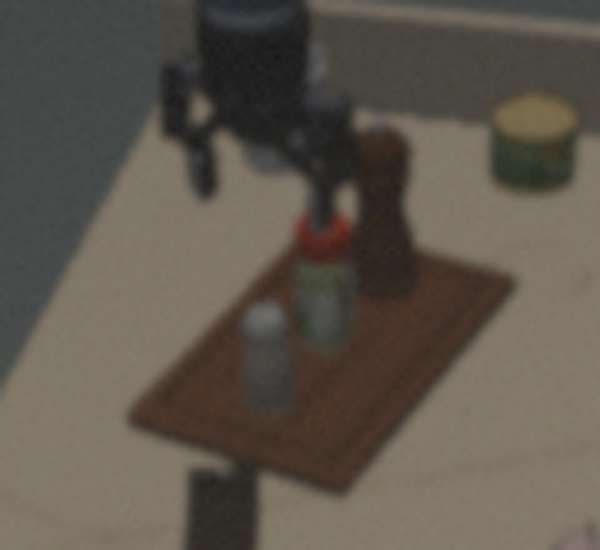

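View pics/b5.png

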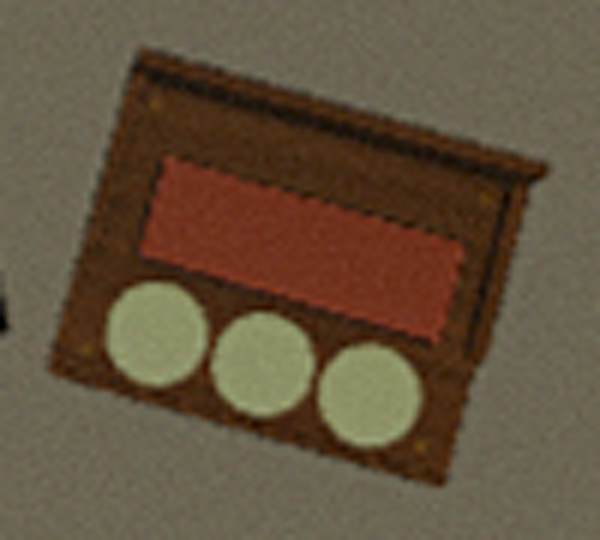

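```bash
cat > seg.py <<'E'
from h import *
def red(c,box,scale=1):
    x0,y0,x1,y1=box; h=cv2.cvtColor(c["color"],cv2.COLOR_BGR2HSV); im=c["color"].astype(int)
    m=((im[...,2]-im[...,1]>25)&(im[...,2]>1.9*im[...,1])).astype(np.uint8); mm=np.zeros_like(m); mm[y0:y1,x0:x1]=m[y0:y1,x0:x1]
    return mm
def biggest(m):
    n,l,s,ce=cv2.connectedComponentsWithStats(m); i=1+np.argmax(s[1:,4]); return (l==i).astype(np.uint8),ce[i],s[i]
def stonepose(c,box,z,thr):
    x0,y0,x1,y1=box; im=c["color"].astype(float); v=im[...,2]-im[...,1]; v=cv2.GaussianBlur(v,(3,3),0)
    m=np.zeros(v.shape,np.uint8); m[y0:y1,x0:x1]=v[y0:y1,x0:x1]>thr
    m,ce,s=biggest(m)
    ct_,_=cv2.findContours(m,cv2.RETR_EXTERNAL,cv2.CHAIN_APPROX_NONE); k=max(ct_,key=len)[:,0].astype(float)
    W=onz(c,np.c_[np.nonzero(m)[1],np.nonzero(m)[0]],z)[:,:2]
    mean=W.mean(0); C=np.cov((W-mean).T); w,V=np.linalg.eigh(C); d=V[:,1]; d=d*np.sign(d[1])
    return mean,np.arctan2(-d[0],d[1]),np.sqrt(12*w)
if __name__=="__main__":
    ct=cam("top");cs=cam("scene")
    for thr in(40,50): 
        print(thr,stonepose(ct,(285,205,365,265),.042,thr)); print(stonepose(cs,(195,210,260,275),.042,thr))
    for c,b in((ct,(285,230,350,275)),(cs,(185,205,240,270))):
        im=c["color"].astype(float); g=im[...,1]; x0,y0,x1,y1=b
        hsv=im[...,1]-im[...,0]
        m=np.zeros(g.shape,np.uint8); m[y0:y1,x0:x1]=(g[y0:y1,x0:x1]>(im[...,2][y0:y1,x0:x1]-12))&(g[y0:y1,x0:x1]>95)
        n,l,s,ce=cv2.connectedComponentsWithStats(m)
        for i in range(1,n):
            if s[i,4]>60: print(s[i],np.round(ce[i],1),np.round(onz(c,ce[i],.012),4))
E
python3 seg.py
```

```text
40 (array([ 0.54129511, -0.2873763 ]), np.float64(-0.2865156126487019), array([0.0599431 , 0.18097693]))
(array([ 0.53867678, -0.28910743]), np.float64(-0.2724288407790612), array([0.05532138, 0.17670486]))
50 (array([ 0.54112877, -0.28756407]), np.float64(-0.28434065929226504), array([0.05673583, 0.17641763]))
(array([ 0.53850335, -0.28989124]), np.float64(-0.27903734330077434), array([0.04654918, 0.16458151]))
[293 242  17  17 226] [300.6 250. ] [[ 0.4946 -0.2054  0.012 ]]
[310 247  18  17 228] [318.4 255.2] [[ 0.4768 -0.2672  0.012 ]]
[328 252  17  17 227] [336.1 260.4] [[ 0.4592 -0.3288  0.012 ]]
[285 259  55  16 452] [303.3 269.1] [[ 0.4289 -0.2145  0.012 ]]
[ 185  205   55   51 1147] [201.6 220.5] [[ 0.4057 -0.1937  0.012 ]]
[218 221  16  12 134] [225.  226.5] [[ 0.4882 -0.2033  0.012 ]]
[206 234  17  13 157] [213.8 239.8] [[ 0.4704 -0.265   0.012 ]]
[194 247  18  15 185] [202.3 253.8] [[ 0.4536 -0.3268  0.012 ]]
```

```bash
python3 p.py .540 -.2865 .12 -.286
```

```text
t 30.50 grasp [0.4833 0.1894 0.1879] yaw -0.279 open 0.997 F [-1.1  0.6  0.1]
 turn deg [0.  0.1 0.4]  then shift cm [18.86 44.06  6.79]
```

{"name": "move_arm", "arguments": {"rows": "0 0 0 0 0 0.4 1;0.86 2 0 0 0 0 1;1.71 4 0 0 0 0 1;1.71 4 0 0 0 0 1;1.71 4 0 0 0 0 1;1.71 4 0 0 0 0 1;1.71 4 0 0 0 0 1;1.71 4 0 0 0 0 1;1.71 4 0 0 0 0 1;1.71 4 0 0 0 0 1;1.71 4 0 0 0 0 1;1.71 4 0 0 0 0 1;0.9 2 0 0 0 0 1;0 0 2 0 0 0 1;0 0 2.5 0 0 0 1;0 0 2 0 0 0 1;0 0 0 0 0 0 1;0 0 0 0 0 0 1;0 0 0 0 0 0 1"}}

```text
time_s: 32.4
eef_pos: [0.5415, -0.2862, 0.179]
eef_rot: [0.0, 0.99, -0.143, 0.001]
wrist_force: [-0.2, 0.4, -0.0]
opening: 0.998
```

```bash
python3 p.py .540 -.2865 .036 -.286; python3 - <<'E'
from h import *
cs=cam("scene")
a=cv2.resize(cs["color"][170:280,180:300],None,fx=6,fy=6,interpolation=2)
cv2.imwrite("pics/c1.png",a)
E
```

```text
t 32.40 grasp [ 0.5415 -0.2863  0.1251] yaw -0.286 open 0.998 F [-0.2  0.4 -0. ]
 turn deg [ 0.  -0.1 -0. ]  then shift cm [-0.13  0.07  8.91]
```

View pics/c1.png

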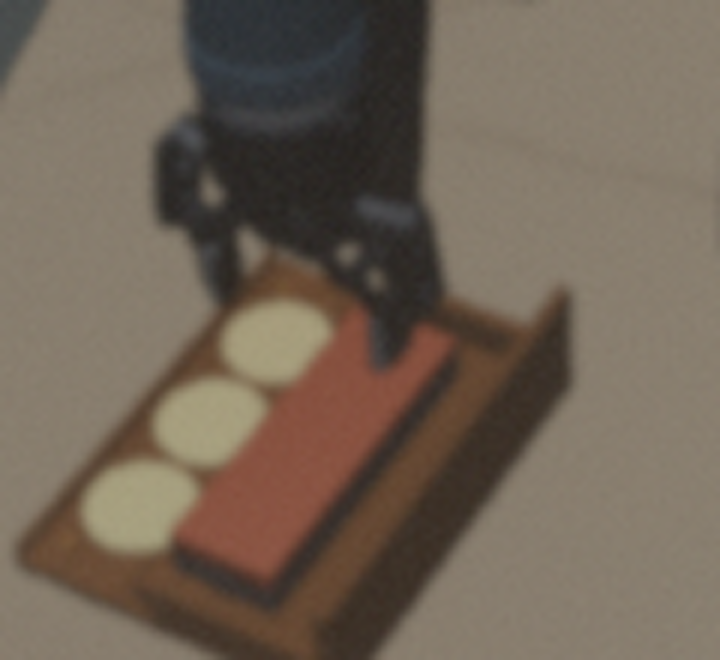

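{"name": "move_arm", "arguments": {"rows": "-0.1 0 1 0 0 0 1;0 0 2 0 0 0 1;0 0 2 0 0 0 1;0 0 1.5 0 0 0 1;0 0 1 0 0 0 1;0 0 0.8 0 0 0 1;0 0 0.4 0 0 0 1;0 0 0 0 0 0 1;0 0 0 0 0 0 1;0 0 0 0 0 0 1"}}

```text
time_s: 33.45
eef_pos: [0.5403, -0.2859, 0.0917]
eef_rot: [0.0, 0.99, -0.143, 0.001]
wrist_force: [-0.1, -0.2, -0.0]
opening: 0.996
```

```bash
python3 p.py .540 -.2865 .036 -.286; python3 - <<'E'
from h import *
cs=cam("scene")
a=cv2.resize(cs["color"][180:290,180:300],None,fx=6,fy=6,interpolation=2)
cv2.imwrite("pics/c2.png",a)
E
```

```text
t 33.45 grasp [ 0.5404 -0.2859  0.0378] yaw -0.286 open 0.996 F [-0.1 -0.2 -0. ]
 turn deg [ 0.  -0.1 -0. ]  then shift cm [-0.01  0.07  0.18]
```

View pics/c2.png

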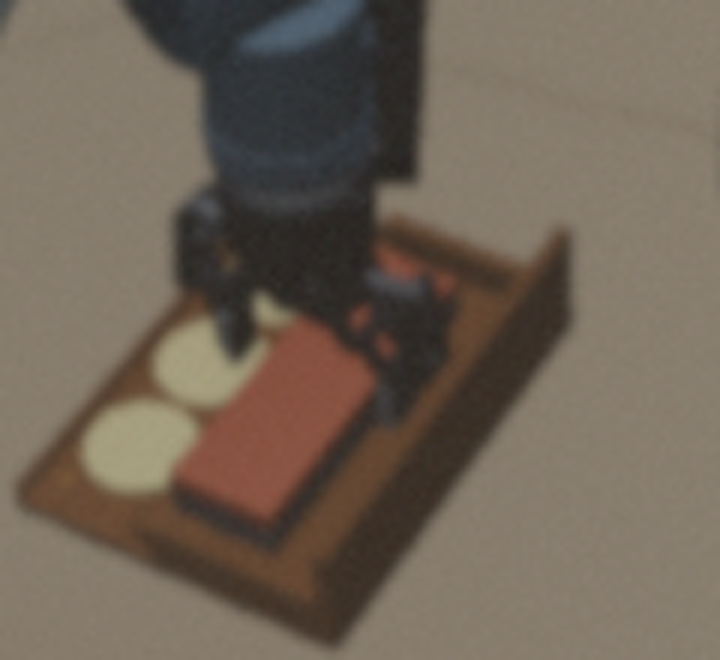

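{"name": "move_arm", "arguments": {"rows": "0 0.05 0.3 0 0 0 1;0 0 0 0 0 0 0.5;0 0 0 0 0 0 0.5;0 0 0 0 0 0 0.5;0 0 0 0 0 0 0.4;0 0 0 0 0 0 0.4;0 0 0 0 0 0 0.4;0 0 0 0 0 0 0.4;0 0 0 0 0 0 0.4"}}

```text
time_s: 34.4
eef_pos: [0.54, -0.2862, 0.0882]
eef_rot: [0.0, 0.99, -0.143, 0.0]
wrist_force: [0.5, -0.0, 3.2]
opening: 0.687
```

```bash
python3 p.py .540 -.2865 .036 -.286
```

```text
t 34.40 grasp [ 0.5401 -0.2862  0.0343] yaw -0.286 open 0.687 F [ 0.5 -0.   3.2]
 turn deg [ 0. -0. -0.]  then shift cm [ 0.    0.03 -0.17]
```

{"name": "move_arm", "arguments": {"rows": "0 0 -0.4 0 0 0 0.4;0 0 -0.8 0 0 0 0.4;0 0 -1.2 0 0 0 0.4;0 0 -1.6 0 0 0 0.4;0 0 -2 0 0 0 0.4;0 0 -2 0 0 0 0.4;0 0 -2 0 0 0 0.4;0 0 -1.5 0 0 0 0.4;0 0 -0.5 0 0 0 0.4;0 0 0 0 0 0 0.4;0 0 0 0 0 0 0.4"}}

```text
time_s: 35.5
eef_pos: [0.5393, -0.2857, 0.2071]
eef_rot: [-0.0, 0.99, -0.143, -0.001]
wrist_force: [-1.0, 0.4, -5.2]
opening: 0.689
```

```bash
python3 p.py .495 -.0045 .12 .217; python3 - <<'E'
from h import *
cs=cam("scene")
a=cv2.resize(cs["color"][140:280,160:300],None,fx=5,fy=5,interpolation=2)
cv2.imwrite("pics/c3.png",a)
E
```

```text
t 35.50 grasp [ 0.5393 -0.2856  0.1532] yaw -0.286 open 0.689 F [-1.   0.4 -5.2]
 turn deg [ -0.1   0.1 -28.8]  then shift cm [  1.72 -28.41   3.32]
```

View pics/c3.png

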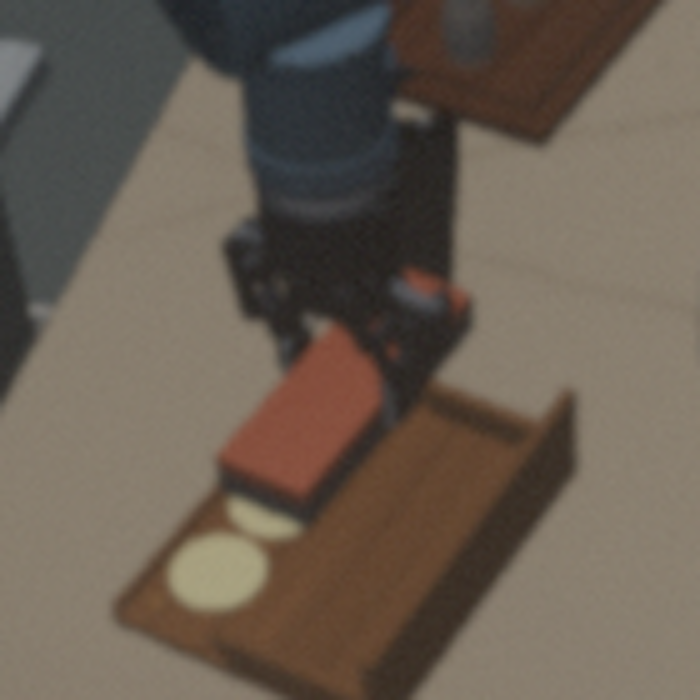

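{"name": "move_arm", "arguments": {"rows": "0 0 0 0 0 -2.8 0.4;0 0 0 0 0 -6 0.4;0 0 0 0 0 -6 0.4;0 0 0 0 0 -6 0.4;0 0 0 0 0 -5 0.4;0 0 0 0 0 -3 0.4;0.1 -1.5 0 0 0 0 0.4;0.2 -3 0 0 0 0 0.4;0.2 -3.5 0 0 0 0 0.4;0.2 -3.5 0 0 0 0 0.4;0.2 -3.5 0 0 0 0 0.4;0.2 -3.5 0 0 0 0 0.4;0.2 -3.5 0 0 0 0 0.4;0.2 -3 0 0 0 0 0.4;0.1 -2 0 0 0 0 0.4;0.1 -0.9 0 0 0 0 0.4;0 0 0 0 0 0 0.4;0 0 0 0 0 0 0.4"}}

```text
time_s: 37.35
eef_pos: [0.4965, -0.0103, 0.2078]
eef_rot: [0.0, 0.994, 0.108, 0.0]
wrist_force: [0.1, -0.7, -5.4]
opening: 0.689
```

```bash
python3 p.py .495 -.0045 .08 .217
```

```text
t 37.35 grasp [ 0.4966 -0.0103  0.1539] yaw 0.216 open 0.689 F [ 0.1 -0.7 -5.4]
 turn deg [ 0.  0. -0.]  then shift cm [-0.03 -0.6   7.39]
```

{"name": "move_arm", "arguments": {"rows": "0 -0.6 0 0 0 0 0.4;0 0 1 0 0 0 0.4;0 0 2 0 0 0 0.4;0 0 2 0 0 0 0.4;0 0 1.5 0 0 0 0.4;0 0 0.5 0 0 0 0.4;0 0 0 0 0 0 0.4;0 0 0 0 0 0 0.4;0 0 0 0 0 0 0.4"}}

```text
time_s: 38.25
eef_pos: [0.4959, -0.0043, 0.1388]
eef_rot: [0.0, 0.994, 0.108, 0.001]
wrist_force: [1.2, 0.0, -4.8]
opening: 0.689
```

```bash
python3 p.py .495 -.0045 .0383 .217; python3 - <<'E'
from h import *
cs=cam("scene");ct=cam("top")
a=cv2.resize(cs["color"][140:230,200:290],None,fx=7,fy=7,interpolation=2)
cv2.imwrite("pics/c4.png",a)
a=cv2.resize(ct["color"][200:290,195:295],None,fx=7,fy=7,interpolation=2)
cv2.imwrite("pics/c5.png",a)
E
```

```text
t 38.25 grasp [ 0.496  -0.0043  0.0849] yaw 0.216 open 0.689 F [ 1.2  0.  -4.8]
 turn deg [ 0.  -0.1 -0. ]  then shift cm [-0.09  0.    4.66]
```

View pics/c4.png

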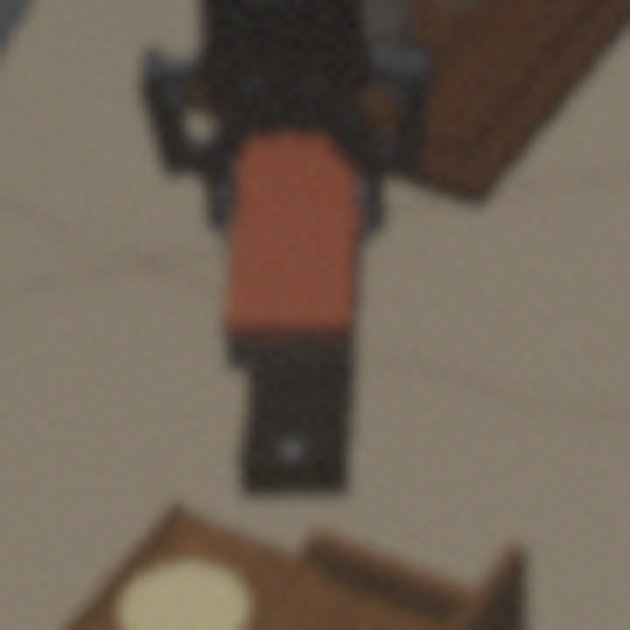

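View pics/c5.png

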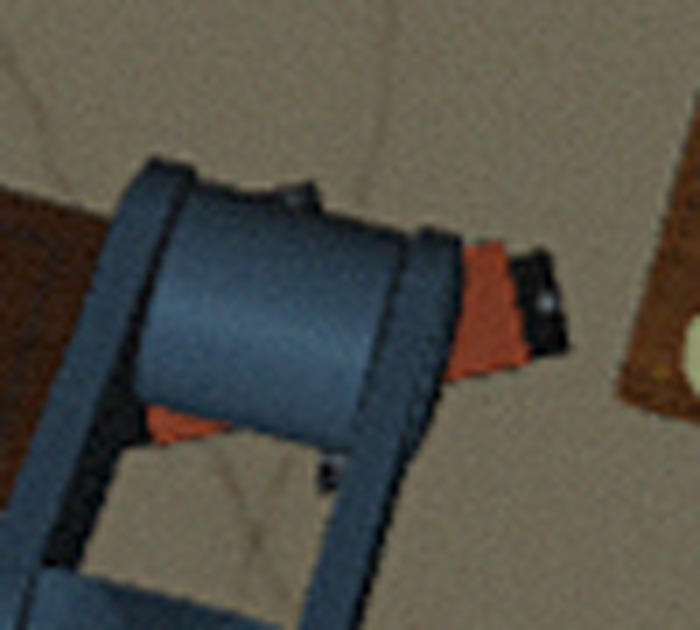

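```bash
python3 - <<'E'
from h import *
ct=cam("top");cs=cam("scene")
T=lambda u,v,s,o:((u+.5)/s-.5+o[0],(v+.5)/s-.5+o[1])
z=.0926; yaw=.217; ex=np.array([np.cos(yaw),np.sin(yaw)]); ey=np.array([-np.sin(yaw),np.cos(yaw)])
h=np.array([.496,-.0053])
for u,v in((502,240),(530,357)):
    W=onz(ct,T(u,v,7,(195,200)),z)[0]; d=W[:2]-h; print("top",W,d@ex,d@ey)
hs=np.array([.4926,-.0005])
for u,v in((228,330),(352,330)):
    W=onz(cs,T(u,v,7,(200,140)),z)[0]; d=W[:2]-h; print("scene",W,d@ex,d@ey)
for u,v in((245,490),(345,490)):
    W=onz(cs,T(u,v,7,(200,140)),0)[0]; d=W[:2]-h; print("scene holder",W,d@ex,d@ey)
print(proj(ct,[[*(h+ex*s-.112*ey),.026] for s in(.026,-.026)]))
for u,v in((543,250),(568,350)): print(T(u,v,7,(195,200)))
E
```

```text
top [ 0.54498084 -0.08602986  0.0926    ] 0.03045091876948984 -0.08938218059244514
top [ 0.49013846 -0.09946277  0.0926    ] -0.025997411754711635 -0.09069244163109695
scene [ 0.48809039 -0.10001439  0.0926    ] -0.028116211232541436 -0.09079017621415782
scene [ 0.54433859 -0.08816939  0.0926    ] 0.02936308545027596 -0.09133326408391709
scene holder [ 0.49272104 -0.1113446   0.        ] -0.026033560938443785 -0.10285164781084936
scene holder [ 0.53979945 -0.10135957  0.        ] 0.0220905338999333 -0.1032368164789575
[[273.05860876 235.05362169]
 [276.2558378  249.79435992]]
(272.1428571428571, 235.28571428571428)
(275.7142857142857, 249.57142857142856)
```

{"name": "move_arm", "arguments": {"rows": "-0.1 0 1 0 0 0 0.4;0 0 1 0 0 0 0.4;0 0 0.8 0 0 0 0.4;0 0 0.5 0 0 0 0.4;0 0 0 0 0 0 0.4;0 0 0 0 0 0 0.4;0 0 0 0 0 0 0.4"}}

```text
time_s: 39.15
eef_pos: [0.4945, -0.0043, 0.1052]
eef_rot: [0.0, 0.994, 0.108, 0.0]
wrist_force: [-0.1, 0.8, -5.7]
opening: 0.684
```

```bash
python3 p.py .495 -.0045 .0383 .217; python3 - <<'E'
from h import *
cs=cam("scene");ct=cam("top")
a=cv2.resize(cs["color"][150:230,210:290],None,fx=8,fy=8,interpolation=2)
cv2.imwrite("pics/c6.png",a)
a=cv2.resize(ct["color"][210:280,200:290],None,fx=8,fy=8,interpolation=2)
cv2.imwrite("pics/c7.png",a)
E
```

```text
t 39.15 grasp [ 0.4945 -0.0043  0.0513] yaw 0.216 open 0.684 F [-0.1  0.8 -5.7]
 turn deg [ 0. -0. -0.]  then shift cm [0.05 0.03 1.3 ]
```

View pics/c6.png

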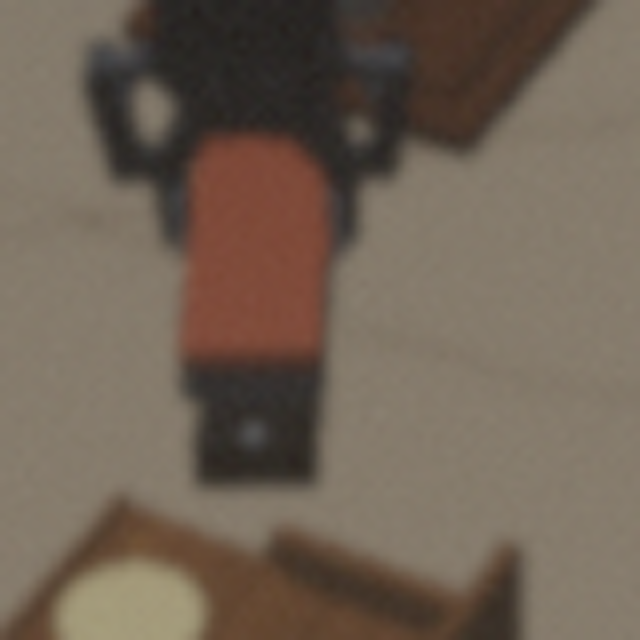

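View pics/c7.png

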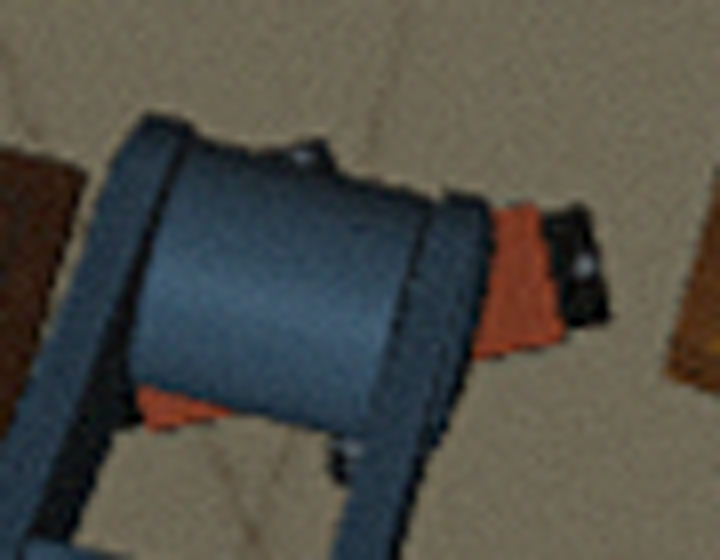

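```bash
python3 - <<'E'
from h import *
cs=cam("scene");ct=cam("top")
yaw=.217
def box(h,hx,hy,z):
    c,s=np.cos(yaw),np.sin(yaw); return [[h[0]+c*x-s*y,h[1]+s*x+c*y,z] for x,y in((hx,hy),(hx,-hy),(-hx,-hy),(-hx,hy),(hx,hy))]
h=[.496,-.0053]
ln=[(box(h,.026,.112,.026),(0,255,255)),(box(h,.026,.112,0),(255,255,0)),(box(h,.03,.09,.0590),(0,255,0)),(box(h,.03,.09,.029),(255,0,255)),]
crop(cs,210,150,290,230,8,"c8.png",ln); crop(ct,200,210,290,280,8,"c9.png",ln)
E
```

```text
(no output)
```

View pics/c8.png

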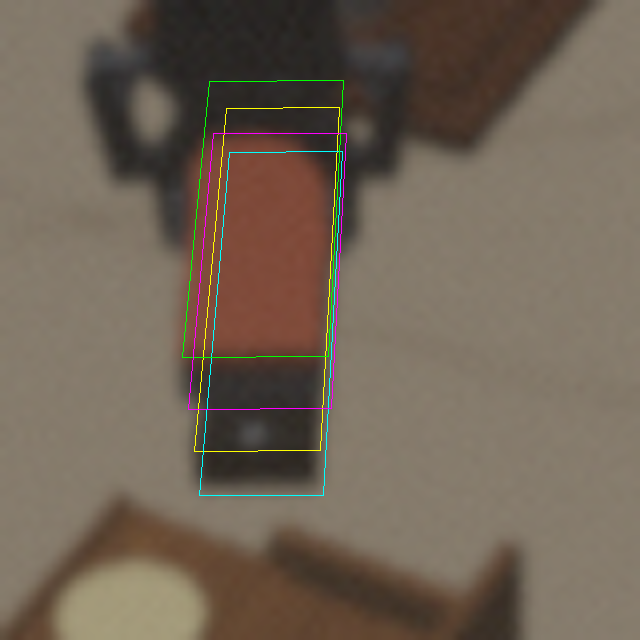

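View pics/c9.png

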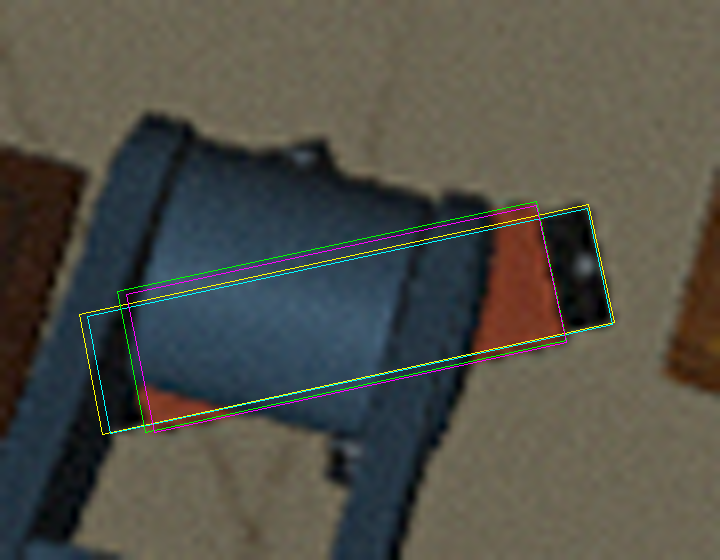

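{"name": "move_arm", "arguments": {"rows": "0 -0.1 0.4 0 0 0 0.4;0 0 0.4 0 0 0 0.4;0 0 0.3 0 0 0 0.4;0 0 0 0 0 0 0.4;0 0 0 0 0 0 0.4;0 0 0 0 0 0 0.4"}}

```text
time_s: 39.95
eef_pos: [0.4941, -0.0033, 0.094]
eef_rot: [0.0, 0.994, 0.108, 0.0]
wrist_force: [-0.5, -0.2, -4.8]
opening: 0.685
```

```bash
python3 p.py .495 -.0045 .0383 .217
```

```text
t 39.95 grasp [ 0.4941 -0.0033  0.0401] yaw 0.216 open 0.685 F [-0.5 -0.2 -4.8]
 turn deg [ 0. -0. -0.]  then shift cm [0.07 0.14 0.18]
```

{"name": "move_arm", "arguments": {"rows": "0.05 0 0.1 0 0 0 0.4;0 0 0.1 0 0 0 0.4;0 0 0 0 0 0 0.4;0 0 0 0 0 0 0.4"}}

```text
time_s: 40.35
eef_pos: [0.4947, -0.0032, 0.0922]
eef_rot: [0.0, 0.994, 0.108, 0.0]
wrist_force: [-0.3, 0.5, -0.2]
opening: 0.687
```

{"name": "move_arm", "arguments": {"rows": "0 0 0.05 0 0 0 0.4;0 0 0 0 0 0 0.4;0 0 0 0 0 0 0.75;0 0 0 0 0 0 0.85;0 0 0 0 0 0 1;0 0 0 0 0 0 1;0 0 0 0 0 0 1;0 0 -0.5 0 0 0 1;0 0 -1.5 0 0 0 1;0 0 -2.5 0 0 0 1;0 0 -3 0 0 0 1;0 0 -3 0 0 0 1;0 0 -2.5 0 0 0 1;0 0 0 0 0 0 1"}}

```text
time_s: 41.75
eef_pos: [0.4966, -0.0036, 0.2256]
eef_rot: [0.001, 0.994, 0.108, 0.004]
wrist_force: [0.1, 0.6, 0.6]
opening: 1.001
```

```bash
python3 p.py .4842 .1896 .22 -.279; python3 - <<'E'
from h import *
cs=cam("scene");ct=cam("top")
a=cv2.resize(cs["color"][150:230,210:290],None,fx=8,fy=8,interpolation=2)
cv2.imwrite("pics/d1.png",a)
E
```

```text
t 41.75 grasp [ 0.497  -0.0037  0.1717] yaw 0.217 open 1.001 F [0.1 0.6 0.6]
 turn deg [ 0.1 -0.4 28.4]  then shift cm [ -6.52 -18.23  -4.83]
```

View pics/d1.png

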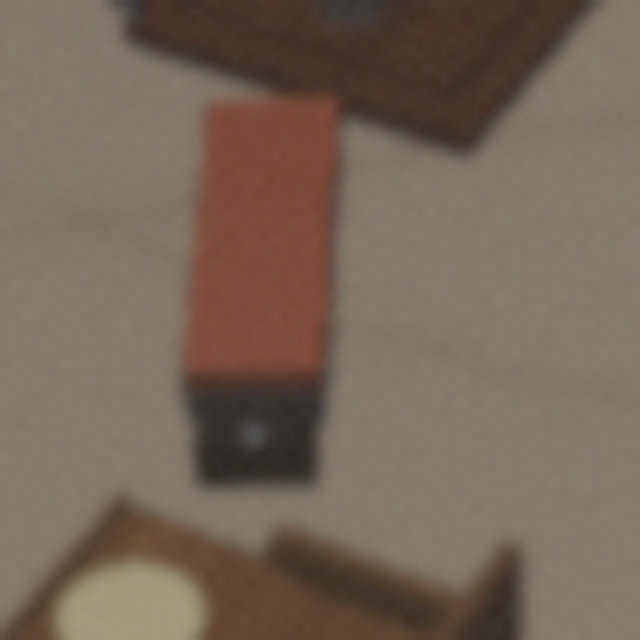

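{"name": "move_arm", "arguments": {"rows": "0 0 -2.4 0 0 0 1;0 0 -2.4 0 0 0 1;0 0 0 0 0 7.1 1;0 0 0 0 0 7.1 1;0 0 0 0 0 7.1 1;0 0 0 0 0 7.1 1;-0.65 -1.8 0 0 0 0 1;-1.3 -3.6 0 0 0 0 1;-1.3 -3.6 0 0 0 0 1;-1.3 -3.6 0 0 0 0 1;-1.3 -3.6 0 0 0 0 1;-0.65 -1.9 0 0 0 0 1;0 0 0 0 0 0 1;0 0 0 0 0 0 1"}}

```text
time_s: 43.25
eef_pos: [0.4811, 0.1887, 0.2679]
eef_rot: [0.001, 0.99, -0.139, -0.001]
wrist_force: [0.4, -0.5, -0.1]
opening: 0.999
```

```bash
python3 p.py .4842 .1896 .08 -.279; python3 - <<'E'
from h import *
from seg import stonepose
ct=cam("top");cs=cam("scene")
yaw=.217
def box(h,hx,hy,z):
    c,s=np.cos(yaw),np.sin(yaw); return [[h[0]+c*x-s*y,h[1]+s*x+c*y,z] for x,y in((hx,hy),(hx,-hy),(-hx,-hy),(-hx,hy),(hx,hy))]
a=ct["color"]; b=cv2.resize(a[215:280,200:290],None,fx=8,fy=8,interpolation=2); cv2.imwrite("pics/d2.png",b)
for t in(35,40,50): print(stonepose(ct,(205,225,290,270),.046,t),stonepose(cs,(225,155,265,205),.046,t))
a=cv2.resize(cs["color"][70:180,200:320],None,fx=5,fy=5,interpolation=2);cv2.imwrite("pics/d3.png",a)
E
```

```text
t 43.25 grasp [0.481  0.1887 0.214 ] yaw -0.278 open 0.999 F [ 0.4 -0.5 -0.1]
 turn deg [0.1 0.1 0.1]  then shift cm [ 0.27 -0.17 13.4 ]
(array([ 0.4955928 , -0.00376435]), np.float64(0.21700356066378035), array([0.05876565, 0.17956446])) (array([ 0.49429725, -0.00650641]), np.float64(0.21308151832232822), array([0.05615757, 0.17957534]))
(array([ 0.49558637, -0.00341781]), np.float64(0.21962389906861357), array([0.05779354, 0.17774123])) (array([ 0.49415846, -0.00527079]), np.float64(0.21595857655448752), array([0.0540705 , 0.17218769]))
(array([ 0.49517677, -0.00396719]), np.float64(0.2189834836367752), array([0.05485197, 0.17478317])) (array([ 0.49435048, -0.00661524]), np.float64(0.21164848853262574), array([0.04309323, 0.15973368]))
```

View pics/d2.png

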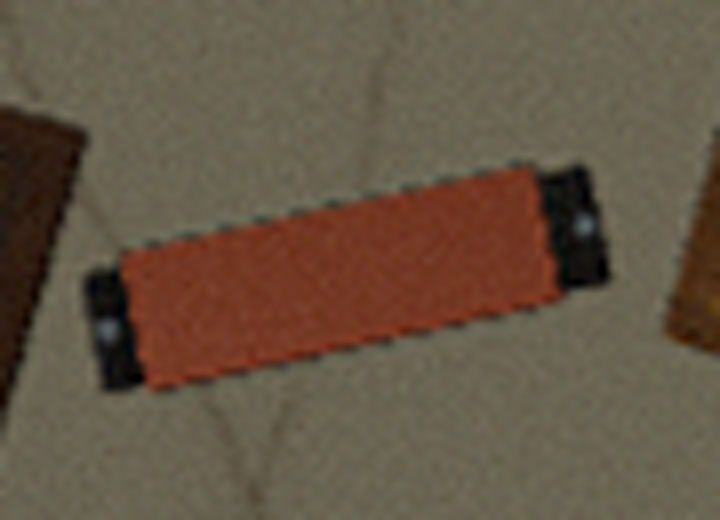

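View pics/d3.png

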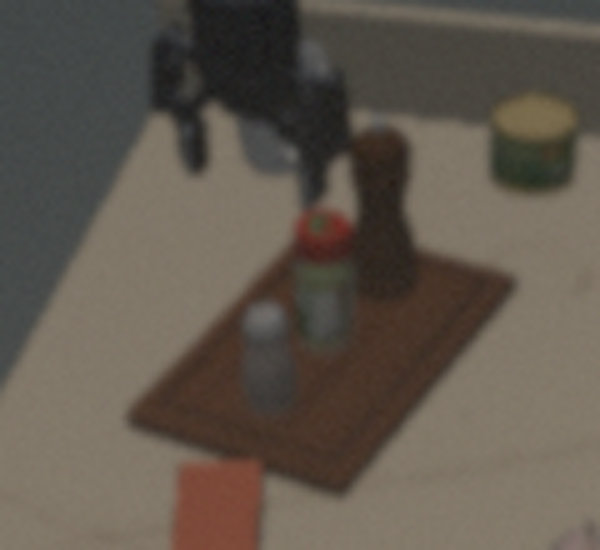

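{"name": "move_arm", "arguments": {"rows": "0.25 -0.15 1 0 0 0.1 1;0 0 2 0 0 0 1;0 0 2.5 0 0 0 1;0 0 2.5 0 0 0 1;0 0 2.5 0 0 0 1;0 0 1.5 0 0 0 1;0 0 1 0 0 0 1;0 0 0.4 0 0 0 1;0 0 0 0 0 0 1;0 0 0 0 0 0 1"}}

```text
time_s: 44.35
eef_pos: [0.4853, 0.1894, 0.1361]
eef_rot: [-0.0, 0.99, -0.14, 0.001]
wrist_force: [-0.3, 0.5, -1.0]
opening: 1.001
```

```bash
python3 p.py .4842 .1896 .079 -.279; python3 - <<'E'
from h import *
cs=cam("scene")
a=cv2.resize(cs["color"][90:180,210:310],None,fx=6,fy=6,interpolation=2);cv2.imwrite("pics/d4.png",a)
E
```

```text
t 44.35 grasp [0.4853 0.1894 0.0822] yaw -0.281 open 1.001 F [-0.3  0.5 -1. ]
 turn deg [-0.  -0.1 -0.1]  then shift cm [-0.11  0.01  0.32]
```

View pics/d4.png

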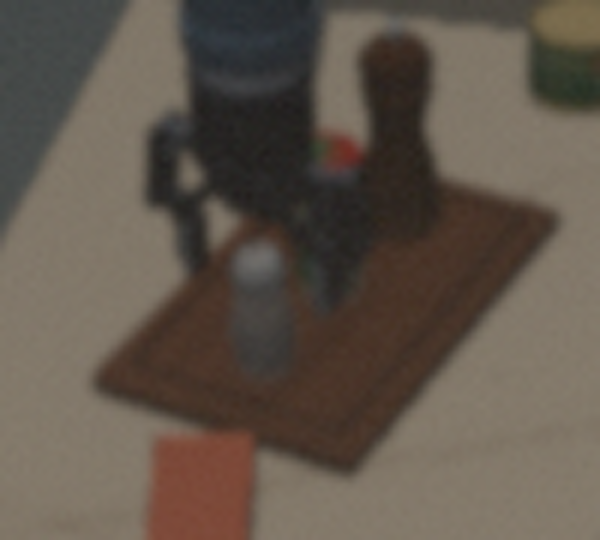

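{"name": "move_arm", "arguments": {"rows": "-0.1 0 0.3 0 0 0 1;0 0 0 0 0 0 0.3;0 0 0 0 0 0 0.3;0 0 0 0 0 0 0.3;0 0 0 0 0 0 0.3;0 0 0 0 0 0 0.3;0 0 0 0 0 0 0.3;0 0 0 0 0 0 0.3;0 0 0 0 0 0 0.3;0 0 0 0 0 0 0.3"}}

```text
time_s: 45.4
eef_pos: [0.4839, 0.1899, 0.133]
eef_rot: [-0.0, 0.99, -0.14, 0.0]
wrist_force: [-1.9, 0.0, 4.5]
opening: 0.404
```

```bash
python3 p.py .4937 -.2046 .19 -.279
```

```text
t 45.40 grasp [0.484  0.1899 0.0791] yaw -0.281 open 0.404 F [-1.9  0.   4.5]
 turn deg [-0.  -0.  -0.1]  then shift cm [ 11.8   37.65 -11.09]
```

{"name": "move_arm", "arguments": {"rows": "0 0 -0.5 0 0 0 0.3;0 0 -1.5 0 0 0 0.3;0 0 -2 0 0 0 0.3;0 0 -2.5 0 0 0 0.3;0 0 -2.5 0 0 0 0.3;0 0 -2 0 0 0 0.3;0.63 2 0 0 0 0 0.3;1.25 4 0 0 0 0 0.3;1.25 4 0 0 0 0 0.3;1.25 4 0 0 0 0 0.3;1.25 4 0 0 0 0 0.3;1.25 4 0 0 0 0 0.3;1.25 4 0 0 0 0 0.3;1.25 4 0 0 0 0 0.3;1.25 4 0 0 0 0 0.3;0.8 2.5 0 0 0 0 0.3;0.35 1.1 0 0 0 0 0.3;0 0 0 0 0 0 0.3;0 0 0 0 0 0 0.3"}}

```text
time_s: 47.3
eef_pos: [0.4924, -0.2032, 0.2421]
eef_rot: [-0.0, 0.99, -0.14, -0.0]
wrist_force: [-0.3, 0.3, -1.2]
opening: 0.407
```

```bash
python3 p.py .4937 -.2046 .075 -.279; python3 - <<'E'
from h import *
cs=cam("scene")
a=cv2.resize(cs["color"][150:270,150:290],None,fx=5,fy=5,interpolation=2)
cv2.imwrite("pics/d5.png",a)
E
```

```text
t 47.30 grasp [ 0.4924 -0.2031  0.1882] yaw -0.281 open 0.407 F [-0.3  0.3 -1.2]
 turn deg [-0.   0.1 -0.1]  then shift cm [ 0.16  0.1  11.32]
```

View pics/d5.png

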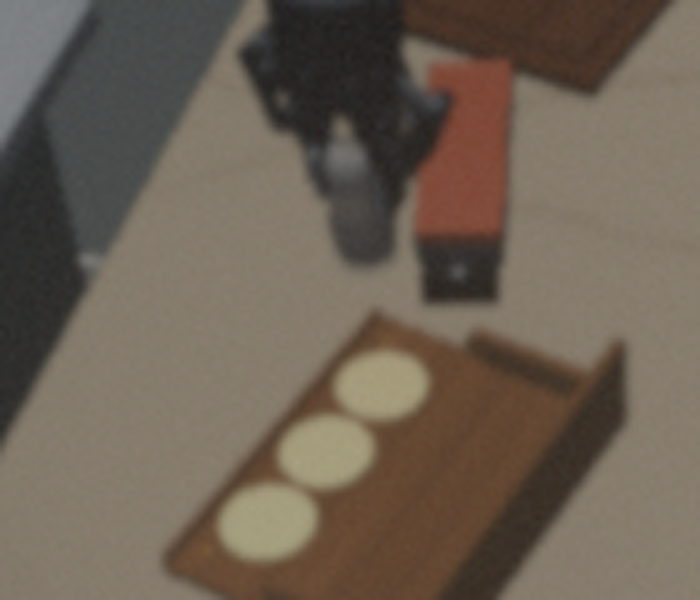

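{"name": "move_arm", "arguments": {"rows": "0.15 0.1 1 0 0 0 0.3;0 0 2 0 0 0 0.3;0 0 2.5 0 0 0 0.3;0 0 2.5 0 0 0 0.3;0 0 1.5 0 0 0 0.3;0 0 0.9 0 0 0 0.3;0 0 0.4 0 0 0 0.3;0 0 0 0 0 0 0.3;0 0 0 0 0 0 0.3;0 0 0 0 0 0 0.3"}}

```text
time_s: 48.35
eef_pos: [0.4944, -0.2059, 0.1353]
eef_rot: [0.0, 0.99, -0.14, 0.001]
wrist_force: [-0.0, -0.8, -1.3]
opening: 0.405
```

```bash
python3 p.py .4937 -.2046 .0731 -.279
```

```text
t 48.35 grasp [ 0.4944 -0.2059  0.0814] yaw -0.281 open 0.405 F [-0.  -0.8 -1.3]
 turn deg [ 0.  -0.1 -0.1]  then shift cm [-0.1  -0.1   0.83]
```

{"name": "move_arm", "arguments": {"rows": "-0.05 -0.1 0.4 0 0 0 0.3;0 0 0.3 0 0 0 0.3;0 0 0.1 0 0 0 0.3;0 0 0 0 0 0 0.3;0 0 0 0 0 0 0.3"}}

```text
time_s: 48.85
eef_pos: [0.4937, -0.2045, 0.127]
eef_rot: [0.0, 0.99, -0.14, 0.0]
wrist_force: [-1.0, 1.4, 4.7]
opening: 0.404
```

{"name": "move_arm", "arguments": {"rows": "0 0 0 0 0 0 0.5;0 0 0 0 0 0 0.65;0 0 0 0 0 0 0.9;0 0 0 0 0 0 1;0 0 0 0 0 0 1;0 0 0 0 0 0 1;0 0 -1 0 0 0 1;0 0 -2 0 0 0 1;0 0 -3 0 0 0 1;0 0 -3 0 0 0 1;0 0 -3 0 0 0 1;0 0 -2 0 0 0 1;0 0 0 0 0 0 1"}}

```text
time_s: 50.15
eef_pos: [0.4951, -0.2054, 0.2708]
eef_rot: [0.002, 0.99, -0.14, 0.003]
wrist_force: [0.0, 0.0, -0.1]
opening: 1.0
```

```bash
python3 p.py .508 .2766 .21 -.279; python3 - <<'E'
from h import *
cs=cam("scene")
a=cv2.resize(cs["color"][180:270,180:280],None,fx=6,fy=6,interpolation=2)
cv2.imwrite("pics/d6.png",a)
E
```

```text
t 50.15 grasp [ 0.4955 -0.2056  0.2169] yaw -0.281 open 1.000 F [ 0.   0.  -0.1]
 turn deg [ 0.1 -0.4 -0.1]  then shift cm [-12.04 -46.69   0.69]
```

View pics/d6.png

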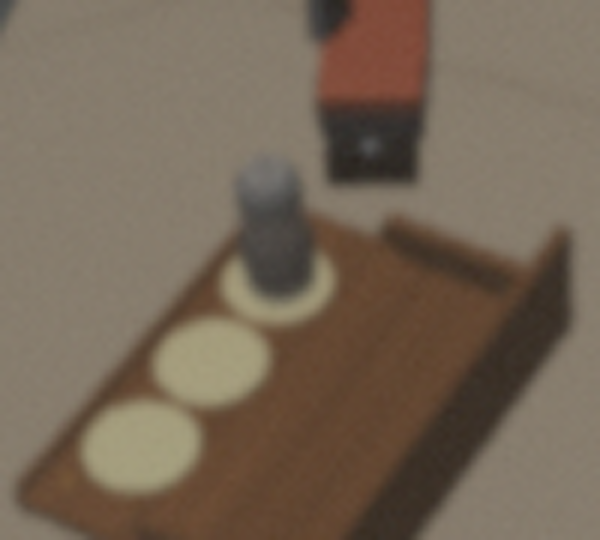

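{"name": "move_arm", "arguments": {"rows": "-0.5 -2 0 0 0 0 1;-1.03 -4 0 0 0 0 1;-1.03 -4 0 0 0 0 1;-1.03 -4 0 0 0 0 1;-1.03 -4 0 0 0 0 1;-1.03 -4 0 0 0 0 1;-1.03 -4 0 0 0 0 1;-1.03 -4 0 0 0 0 1;-1.03 -4 0 0 0 0 1;-1.03 -4 0 0 0 0 1;-1.03 -4 0 0 0 0 1;-0.8 -3 0 0 0 0 1;-0.4 -1.7 0 0 0 0 1;0 0 0 0 0 0 1;0 0 0 0 0 0 1"}}

```text
time_s: 51.7
eef_pos: [0.5075, 0.2769, 0.2655]
eef_rot: [0.001, 0.99, -0.14, -0.001]
wrist_force: [-0.3, 0.4, -0.1]
opening: 1.004
```

```bash
python3 p.py .508 .2766 .1135 -.279; python3 - <<'E'
from h import *
cs=cam("scene")
a=cv2.resize(cs["color"][70:180,200:320],None,fx=5,fy=5,interpolation=2);cv2.imwrite("pics/d7.png",a)
E
```

```text
t 51.70 grasp [0.5074 0.2768 0.2116] yaw -0.281 open 1.004 F [-0.3  0.4 -0.1]
 turn deg [ 0.1  0.1 -0.1]  then shift cm [0.06 0.01 9.81]
```

View pics/d7.png

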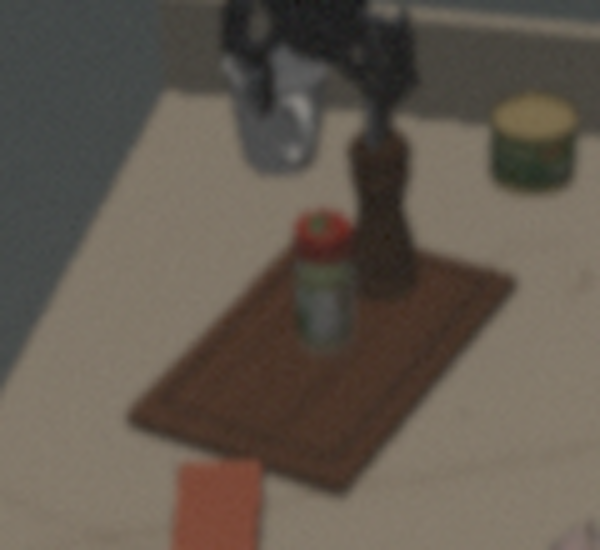

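{"name": "move_arm", "arguments": {"rows": "0 0 1 0 0 0 1;0 0 2 0 0 0 1;0 0 2.5 0 0 0 1;0 0 2 0 0 0 1;0 0 1.3 0 0 0 1;0 0 0.8 0 0 0 1;0 0 0.3 0 0 0 1;0 0 0 0 0 0 1;0 0 0 0 0 0 1"}}

```text
time_s: 52.65
eef_pos: [0.5084, 0.2777, 0.1683]
eef_rot: [-0.0, 0.99, -0.14, 0.001]
wrist_force: [0.5, -0.2, -0.1]
opening: 1.0
```

```bash
python3 p.py .508 .2766 .1135 -.279
```

```text
t 52.65 grasp [0.5085 0.2777 0.1144] yaw -0.281 open 1.000 F [ 0.5 -0.2 -0.1]
 turn deg [-0.1 -0.1 -0.1]  then shift cm [-0.01  0.11  0.09]
```

{"name": "move_arm", "arguments": {"rows": "0 0.1 0.1 0 0 0 1;0 0 0 0 0 0 0.3;0 0 0 0 0 0 0.3;0 0 0 0 0 0 0.3;0 0 0 0 0 0 0.3;0 0 0 0 0 0 0.3;0 0 0 0 0 0 0.3;0 0 0 0 0 0 0.3;0 0 0 0 0 0 0.3;0 0 0 0 0 0 0.3"}}

```text
time_s: 53.65
eef_pos: [0.5077, 0.2767, 0.1669]
eef_rot: [-0.0, 0.99, -0.14, 0.0]
wrist_force: [-0.9, 0.7, 4.9]
opening: 0.498
```

```bash
python3 p.py .4755 -.266 .25 -.279
```

```text
t 53.65 grasp [0.5078 0.2767 0.113 ] yaw -0.281 open 0.498 F [-0.9  0.7  4.9]
 turn deg [-0.  -0.  -0.1]  then shift cm [ 11.85  53.06 -13.7 ]
```

{"name": "move_arm", "arguments": {"rows": "0 0 -0.5 0 0 0 0.3;0 0 -1.5 0 0 0 0.3;0 0 -2.5 0 0 0 0.3;0 0 -3 0 0 0 0.3;0 0 -3 0 0 0 0.3;0 0 -2.2 0 0 0 0.3;0 0 -1 0 0 0 0.3;0.45 2 0 0 0 0 0.3;0.9 4 0 0 0 0 0.3;0.9 4 0 0 0 0 0.3;0.9 4 0 0 0 0 0.3;0.9 4 0 0 0 0 0.3;0.9 4 0 0 0 0 0.3;0.9 4 0 0 0 0 0.3;0.9 4 0 0 0 0 0.3;0.9 4 0 0 0 0 0.3;0.9 4 0 0 0 0 0.3;0.9 4 0 0 0 0 0.3;0.9 4 0 0 0 0 0.3"}}

```text
time_s: 55.55
eef_pos: [0.4787, -0.1956, 0.303]
eef_rot: [-0.0, 0.99, -0.14, -0.0]
wrist_force: [0.2, -0.8, -0.6]
opening: 0.502
```

{"name": "move_arm", "arguments": {"rows": "0.9 4 0 0 0 0 0.3;0.4 2 0 0 0 0 0.3;0.2 1 0 0 0 0 0.3;0 0 0 0 0 0 0.3;0 0 0 0 0 0 0.3"}}

```text
time_s: 56.05
eef_pos: [0.4744, -0.2645, 0.3031]
eef_rot: [-0.001, 0.99, -0.14, -0.0]
wrist_force: [0.0, 0.2, -0.5]
opening: 0.504
```

```bash
python3 p.py .4755 -.266 .107 -.279; python3 - <<'E'
from h import *
cs=cam("scene")
a=cv2.resize(cs["color"][150:270,150:290],None,fx=5,fy=5,interpolation=2)
cv2.imwrite("pics/d8.png",a)
E
```

```text
t 56.05 grasp [ 0.4743 -0.2644  0.2492] yaw -0.281 open 0.504 F [ 0.   0.2 -0.5]
 turn deg [-0.1  0.  -0.1]  then shift cm [ 0.15  0.11 14.22]
```

View pics/d8.png

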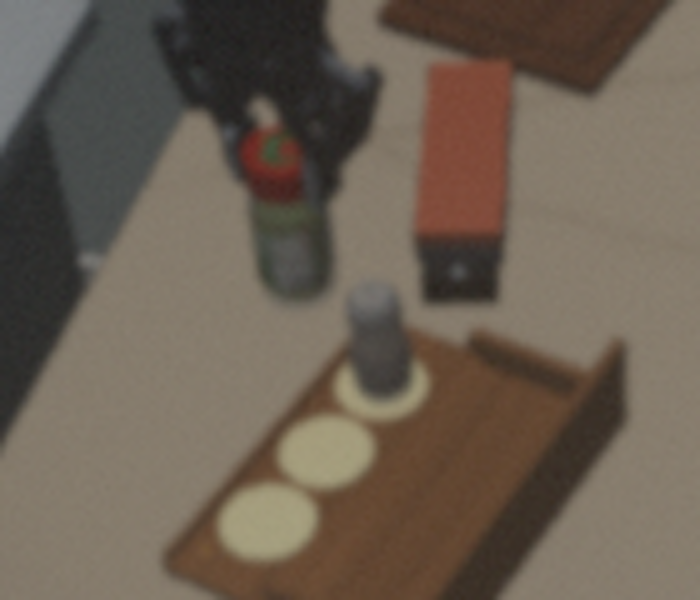

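{"name": "move_arm", "arguments": {"rows": "0.05 0 1 0 0 0 0.3;0 0 2 0 0 0 0.3;0 0 2.5 0 0 0 0.3;0 0 2.5 0 0 0 0.3;0 0 2.5 0 0 0 0.3;0 0 1.5 0 0 0 0.3;0 0 1 0 0 0 0.3;0 0 0.5 0 0 0 0.3;0 0 0 0 0 0 0.3;0 0 0 0 0 0 0.3;0 0 0 0 0 0 0.3"}}

```text
time_s: 57.2
eef_pos: [0.4754, -0.2661, 0.1695]
eef_rot: [0.001, 0.99, -0.14, 0.001]
wrist_force: [0.8, 0.6, -0.3]
opening: 0.504
```

```bash
python3 p.py .4755 -.266 .107 -.279
```

```text
t 57.20 grasp [ 0.4755 -0.2662  0.1156] yaw -0.281 open 0.504 F [ 0.8  0.6 -0.3]
 turn deg [ 0.  -0.1 -0.1]  then shift cm [ 0.   -0.01  0.86]
```

{"name": "move_arm", "arguments": {"rows": "0 0 0.4 0 0 0 0.3;0 0 0.3 0 0 0 0.3;0 0 0.1 0 0 0 0.3;0 0 0 0 0 0 0.3;0 0 0 0 0 0 0.3"}}

```text
time_s: 57.7
eef_pos: [0.475, -0.2658, 0.1609]
eef_rot: [0.0, 0.99, -0.14, 0.0]
wrist_force: [-2.8, 0.9, 6.3]
opening: 0.505
```

Contact (6 N). Release and rise, then head to the mill.

{"name": "move_arm", "arguments": {"rows": "0 0 0 0 0 0 0.6;0 0 0 0 0 0 0.75;0 0 0 0 0 0 1;0 0 0 0 0 0 1;0 0 0 0 0 0 1;0 0 0 0 0 0 1;0 0 -1 0 0 0 1;0 0 -2 0 0 0 1;0 0 -3 0 0 0 1;0 0 -3 0 0 0 1;0 0 -2.5 0 0 0 1;0 0 -1 0 0 0 1;0 0 0 0 0 0 1"}}

```text
time_s: 59.0
eef_pos: [0.4755, -0.2661, 0.2874]
eef_rot: [0.001, 0.99, -0.14, 0.002]
wrist_force: [-0.0, 0.6, -0.9]
opening: 1.0
```

```bash
python3 p.py .5333 .3629 .28 -.279; python3 - <<'E'
from h import *
cs=cam("scene")
a=cv2.resize(cs["color"][180:270,180:280],None,fx=6,fy=6,interpolation=2)
cv2.imwrite("pics/d9.png",a)
E
```

```text
t 59.00 grasp [ 0.4757 -0.2663  0.2335] yaw -0.281 open 1.000 F [-0.   0.6 -0.9]
 turn deg [ 0.1 -0.2 -0.1]  then shift cm [-11.77 -62.06  -4.65]
```

View pics/d9.png

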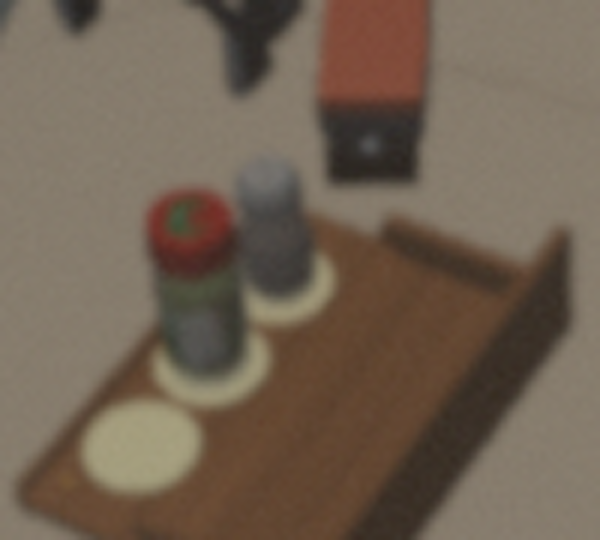

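{"name": "move_arm", "arguments": {"rows": "0 0 -2.3 0 0 0 1;0 0 -2.3 0 0 0 1;-0.38 -2 0 0 0 0 1;-0.76 -4 0 0 0 0 1;-0.76 -4 0 0 0 0 1;-0.76 -4 0 0 0 0 1;-0.76 -4 0 0 0 0 1;-0.76 -4 0 0 0 0 1;-0.76 -4 0 0 0 0 1;-0.76 -4 0 0 0 0 1;-0.76 -4 0 0 0 0 1;-0.76 -4 0 0 0 0 1;-0.76 -4 0 0 0 0 1;-0.76 -4 0 0 0 0 1;-0.76 -4 0 0 0 0 1;-0.76 -4 0 0 0 0 1;-0.76 -4 0 0 0 0 1;-0.47 -2.5 0 0 0 0 1;-0.28 -1.5 0 0 0 0 1;0 0 0 0 0 0 1"}}

```text
time_s: 61.05
eef_pos: [0.533, 0.3638, 0.3293]
eef_rot: [0.001, 0.99, -0.139, -0.001]
wrist_force: [0.2, 0.1, 0.4]
opening: 0.999
```

{"name": "move_arm", "arguments": {"rows": "0 0 0 0 0 0 1"}}

```text
time_s: 61.15
eef_pos: [0.5335, 0.3619, 0.3301]
eef_rot: [0.001, 0.99, -0.14, -0.001]
wrist_force: [-1.4, -1.2, 0.1]
opening: 1.002
```

```bash
python3 p.py .5333 .3629 .144 -.279; python3 - <<'E'
from h import *
cs=cam("scene")
a=cv2.resize(cs["color"][60:170,210:310],None,fx=5,fy=5,interpolation=2)
cv2.imwrite("pics/e1.png",a)
E
```

```text
t 61.15 grasp [0.5334 0.3618 0.2762] yaw -0.281 open 1.002 F [-1.4 -1.2  0.1]
 turn deg [ 0.1  0.1 -0.1]  then shift cm [-0.04 -0.09 13.22]
```

View pics/e1.png

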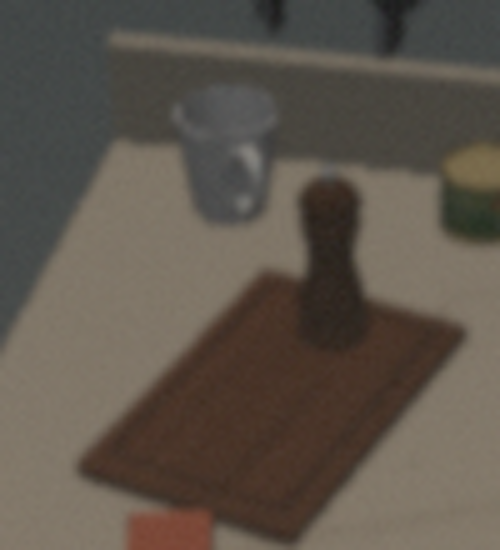

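{"name": "move_arm", "arguments": {"rows": "0 0 1 0 0 0 1;0 0 2 0 0 0 1;0 0 2.5 0 0 0 1;0 0 2.5 0 0 0 1;0 0 2 0 0 0 1;0 0 1.5 0 0 0 1;0 0 1 0 0 0 1;0 0 0.5 0 0 0 1;0 0 0 0 0 0 1;0 0 0 0 0 0 1;0 0 0 0 0 0 1"}}

```text
time_s: 62.3
eef_pos: [0.5342, 0.363, 0.2026]
eef_rot: [-0.001, 0.99, -0.14, 0.001]
wrist_force: [-0.1, 0.2, -0.1]
opening: 1.002
```

```bash
python3 p.py .5333 .3629 .144 -.279
```

```text
t 62.30 grasp [0.5343 0.363  0.1487] yaw -0.281 open 1.002 F [-0.1  0.2 -0.1]
 turn deg [-0.1 -0.1 -0.1]  then shift cm [-0.09  0.03  0.47]
```

{"name": "move_arm", "arguments": {"rows": "-0.05 0 0.4 0 0 0 1;0 0 0 0 0 0 0.3;0 0 0 0 0 0 0.3;0 0 0 0 0 0 0.3;0 0 0 0 0 0 0.3;0 0 0 0 0 0 0.3;0 0 0 0 0 0 0.3;0 0 0 0 0 0 0.3;0 0 0 0 0 0 0.3;0 0 0 0 0 0 0.3"}}

```text
time_s: 63.3
eef_pos: [0.5336, 0.3629, 0.198]
eef_rot: [-0.0, 0.99, -0.14, 0.001]
wrist_force: [0.5, 0.4, 5.5]
opening: 0.528
```

```bash
python3 p.py .459 -.3282 .31 -.279
```

```text
t 63.30 grasp [0.5336 0.363  0.1441] yaw -0.281 open 0.528 F [0.5 0.4 5.5]
 turn deg [-0.  -0.1 -0.1]  then shift cm [ 11.87  68.49 -16.59]
```

{"name": "move_arm", "arguments": {"rows": "0 0 -0.5 0 0 0 0.3;0 0 -1.5 0 0 0 0.3;0 0 -2.5 0 0 0 0.3;0 0 -3 0 0 0 0.3;0 0 -3 0 0 0 0.3;0 0 -3 0 0 0 0.3;0 0 -2 0 0 0 0.3;0 0 -1.1 0 0 0 0.3;0 0 0 0 0 0 0.3"}}

```text
time_s: 64.2
eef_pos: [0.5335, 0.363, 0.3655]
eef_rot: [-0.001, 0.99, -0.14, 0.001]
wrist_force: [0.2, 0.3, -2.0]
opening: 0.53
```

{"name": "move_arm", "arguments": {"rows": "0.35 2 0 0 0 0 0.3;0.69 4 0 0 0 0 0.3;0.69 4 0 0 0 0 0.3;0.69 4 0 0 0 0 0.3;0.69 4 0 0 0 0 0.3;0.69 4 0 0 0 0 0.3;0.69 4 0 0 0 0 0.3;0.69 4 0 0 0 0 0.3;0.69 4 0 0 0 0 0.3;0.69 4 0 0 0 0 0.3;0.69 4 0 0 0 0 0.3;0.69 4 0 0 0 0 0.3;0.69 4 0 0 0 0 0.3;0.69 4 0 0 0 0 0.3;0.69 4 0 0 0 0 0.3;0.69 4 0 0 0 0 0.3;0.52 3 0 0 0 0 0.3;0.35 2 0 0 0 0 0.3;0.25 1.5 0 0 0 0 0.3;0 0 0 0 0 0 0.3"}}

```text
time_s: 66.2
eef_pos: [0.4565, -0.3291, 0.3625]
eef_rot: [-0.0, 0.99, -0.141, -0.001]
wrist_force: [1.2, -0.2, -1.4]
opening: 0.532
```

{"name": "move_arm", "arguments": {"rows": "0 0 0 0 0 0 0.3;0 0 0 0 0 0 0.3"}}

```text
time_s: 66.4
eef_pos: [0.4573, -0.3268, 0.3634]
eef_rot: [-0.0, 0.99, -0.139, -0.0]
wrist_force: [-0.1, 0.0, -1.1]
opening: 0.534
```

```bash
python3 p.py .459 -.3282 .138 -.279; python3 - <<'E'
from h import *
cs=cam("scene")
a=cv2.resize(cs["color"][150:270,150:290],None,fx=5,fy=5,interpolation=2)
cv2.imwrite("pics/e2.png",a)
E
```

```text
t 66.40 grasp [ 0.4573 -0.3267  0.3095] yaw -0.279 open 0.534 F [-0.1  0.  -1.1]
 turn deg [-0.  0. -0.]  then shift cm [ 0.21  0.09 17.15]
```

View pics/e2.png

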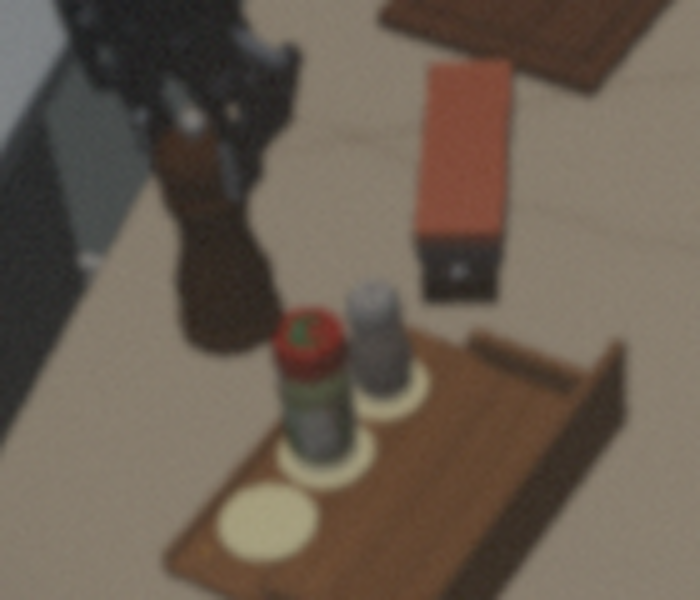

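{"name": "move_arm", "arguments": {"rows": "0.1 0 1 0 0 0 0.3;0 0 2 0 0 0 0.3;0 0 2.5 0 0 0 0.3;0 0 2.5 0 0 0 0.3;0 0 2.5 0 0 0 0.3;0 0 2.5 0 0 0 0.3;0 0 1.5 0 0 0 0.3;0 0 1 0 0 0 0.3;0 0 0.5 0 0 0 0.3;0 0 0 0 0 0 0.3;0 0 0 0 0 0 0.3;0 0 0 0 0 0 0.3"}}

```text
time_s: 67.65
eef_pos: [0.4583, -0.3289, 0.2045]
eef_rot: [0.001, 0.99, -0.14, 0.001]
wrist_force: [0.5, 0.2, -1.8]
opening: 0.529
```

```bash
python3 p.py .459 -.3282 .138 -.279; python3 - <<'E'
from h import *
cs=cam("scene")
a=cv2.resize(cs["color"][180:270,170:270],None,fx=6,fy=6,interpolation=2)
cv2.imwrite("pics/e3.png",a)
E
```

```text
t 67.65 grasp [ 0.4584 -0.329   0.1506] yaw -0.281 open 0.529 F [ 0.5  0.2 -1.8]
 turn deg [ 0.1 -0.1 -0.1]  then shift cm [ 0.05 -0.08  1.26]
```

View pics/e3.png

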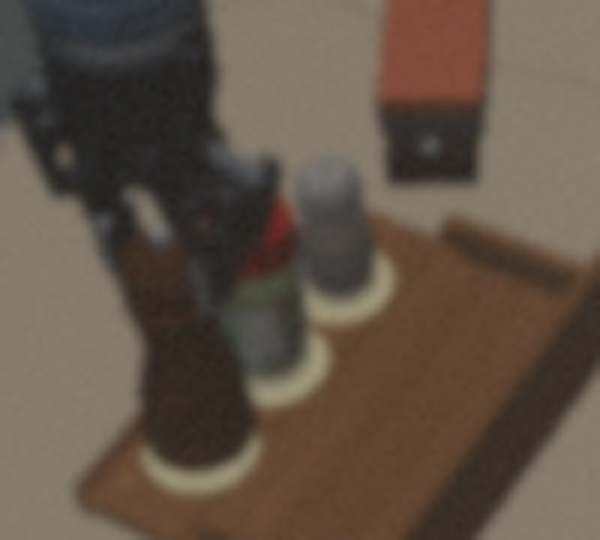

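{"name": "move_arm", "arguments": {"rows": "0 -0.05 0.5 0 0 0 0.3;0 0 0.4 0 0 0 0.3;0 0 0.25 0 0 0 0.3;0 0 0 0 0 0 0.3;0 0 0 0 0 0 0.3"}}

```text
time_s: 68.2
eef_pos: [0.458, -0.328, 0.192]
eef_rot: [0.0, 0.99, -0.14, 0.0]
wrist_force: [-1.5, 0.2, 0.2]
opening: 0.528
```

{"name": "move_arm", "arguments": {"rows": "0 0 0.1 0 0 0 0.3;0 0 0 0 0 0 0.3;0 0 0 0 0 0 0.3"}}

```text
time_s: 68.5
eef_pos: [0.4582, -0.3282, 0.1919]
eef_rot: [0.0, 0.99, -0.14, 0.0]
wrist_force: [-1.1, 0.5, 6.9]
opening: 0.533
```

{"name": "move_arm", "arguments": {"rows": "0 0 0 0 0 0 0.65;0 0 0 0 0 0 0.8;0 0 0 0 0 0 1;0 0 0 0 0 0 1;0 0 0 0 0 0 1;0 0 0 0 0 0 1;0 0 -1 0 0 0 1;0 0 -2.5 0 0 0 1;0 0 -3 0 0 0 1;0 0 -3 0 0 0 1;0 0 -2 0 0 0 1;0 2 -1 0 0 0 1;-1 3 0 0 0 0 1;-2 3 0 0 0 0 1;-2 3 0 0 0 0 1;-2 3 0 0 0 0 1;-2 3 0 0 0 0 1;-1 2 0 0 0 0 1;0 0 0 0 0 0 1;0 0 0 0 0 0 1"}}

```text
time_s: 70.5
eef_pos: [0.3091, -0.4828, 0.3164]
eef_rot: [-0.0, 0.99, -0.141, 0.0]
wrist_force: [0.2, 0.7, 0.0]
opening: 0.999
```

```bash
python3 - <<'E'
from h import *
from seg import stonepose
cs=cam("scene");ct=cam("top")
cv2.imwrite("pics/f1.png",cs["color"]);cv2.imwrite("pics/f2.png",ct["color"])
a=cv2.resize(cs["color"][150:280,170:290],None,fx=4.6,fy=4.6,interpolation=2)
b=cv2.resize(ct["color"][205:285,205:375],None,fx=4.6,fy=4.6,interpolation=2)
cv2.imwrite("pics/f3.png",a);cv2.imwrite("pics/f4.png",b)
print(stonepose(ct,(205,225,282,270),.046,38))
for n in("mug_white","garlic"):
    for k in("scene","top"): print(n,k,[(round(d["confidence"],2),np.round(d["bbox"])) for d in ctrl.look_for(k,n)[:1]])
E
```

```text
(array([ 0.49551381, -0.00342941]), np.float64(0.21793380582320193), array([0.05817656, 0.17856314]))
mug_white scene [(0.93, array([298., 184., 330., 219.]))]
mug_white top [(0.62, array([249., 154., 272., 188.]))]
garlic scene [(0.59, array([308., 175., 321., 186.]))]
garlic top [(0.43, array([222., 171., 237., 185.]))]
```

View pics/f1.png

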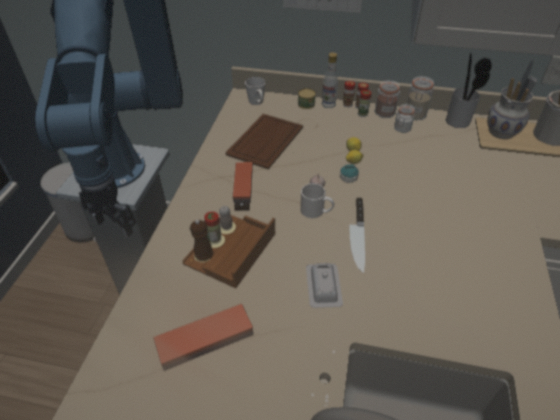

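View pics/f3.png

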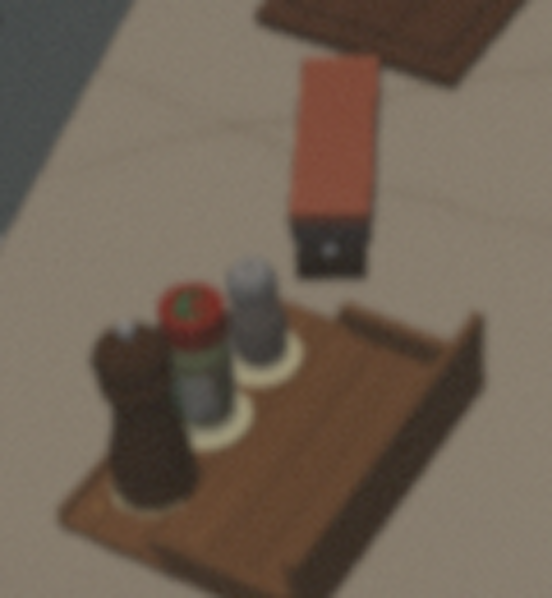

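View pics/f4.png

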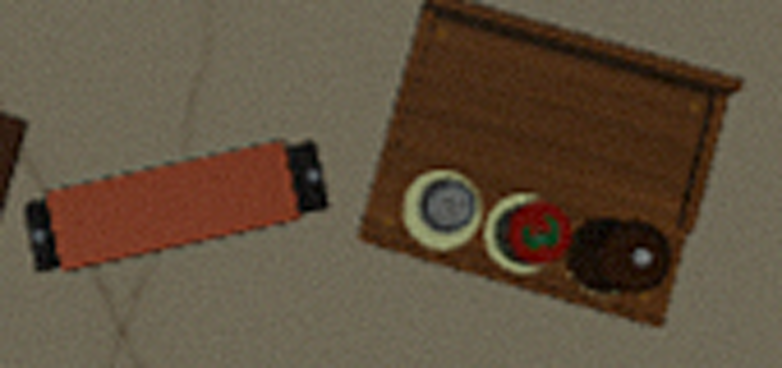

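```bash
python3 - <<'E'
from bench import ctrl
print(ctrl.hand_in()); print(ctrl.get_obs()["time_s"])
E
```

```text
the job is handed in; nothing more can be done
None
the job is handed in; nothing more can be done
```

The job is done and handed in at about 71 s of the 147 s allowed. I stood the mill, jar and shaker on the chopping board, then seated the whetstone in the holder, level and red face up. The shaker, jar and mill then went back, each upright on the cork spot it came from.

- **Last pictures:** both cameras show all three upright on their own spots, the stone between the end stops, and nothing knocked over. The mug and garlic are still where they were to within the detector's few pixels.
- **Where the stone sits:** the top camera puts it within 2 mm of the holder's centre and turned the same way to within about 0.1°.
- **Forces:** none of the readings I took went above about 8 N.
- **Disagreement:** the two cameras place the stone's centring along the holder differently. The top view says about 2 mm toward the chopping board. The scene view, whose edges are blurrier, says up to about 6 mm the other way. With 8 mm of play at each end I left it as it was.

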